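Copy the corner of an old heel to the sheet trimmer with a sliding bevel

TASK

Take the angle of the old heel's corner with the sliding bevel: bring its stock flat against the heel's straight side, swing the blade until it lies flush along the heel's slanting front face (the breast), and press the red-tipped cam lever right down to lock it. Then carry the locked bevel to the sheet trimmer, lay it on the bed with the stock flat along the clamp bar, and set the trimmer's angle fence flush along the blade, so that the fence stands at the heel's angle. Let go and leave the bevel lying there, still locked, and leave the other things on the bench alone.

Things in the scene. Friction and masses are not known exactly. Their poses are not given: they have to be found in the camera images.
- heel: old brown shoe heel, 25 mm high, bolted to the bench (wing nut, top 35 mm up, at x 24, y -32 mm). Origin: the corner to copy, at bench level. x runs along its straight side face (48 mm, at y = 0) away from the corner, y points out of it; the heel lies at y 0 to -62 mm. This side face stands parallel to the trimmer's clamp bar
- breast: slanting front part of the same heel, 25 mm high, fixed. Origin: the same corner. x runs along the upright breast face (54 mm, at y = 0) away from the corner, y points into the heel. The corner's inside angle, from the heel's x clockwise (from above) to the breast's x, is 93 to 118 degrees and differs each time
- bevel: loose bevel, 0.32 kg, lying 15 to 55 mm off the heel's side, pivot 14 to 40 mm before the corner. Origin: under the pivot. x runs along the wooden stock (x 4 to 140, y -13 to 13, 24 mm high; brass boss of radius 11 round the pivot). -y side face: for the heel; +y side face: for the clamp bar. Grip across it at about x = 95 mm, clear of heel and lever
- blade (a joint): angle (rad) from the stock (bevel x) to the blade, clockwise from above. Lever up: it swings with light friction (0.02 N m) and stays where left; lever down: it is clamped fast. Starts wide open, 2.4 to 2.65
- blade_inner (a point): point on the steel blade's inner edge (towards the stock; it goes against the breast), 40 mm from the pivot. Frame: x along the blade from the pivot, y towards the inner edge. The blade is 24 mm wide (edges 12 mm off the line through the pivot), 14.5 to 18.5 mm above the bevel's underside, and reaches from 12 mm behind the pivot to 120 mm
- blade_outer (a point): point on the blade's outer edge (away from the stock; it goes against the fence), 70 mm from the pivot; same axes as blade_inner
- stock_inner (a point): point on the stock's -y side face, 50 mm from the pivot, 12 mm up; axes as the bevel
- stock_outer (a point): point on the stock's +y side face, 70 mm from the pivot, 12 mm up; axes as the bevel
- lever (a joint): brass cam lever over the stock, red thumb piece, 58 mm long, axle above the pivot (31 mm above the underside). 0 = raised 40 degrees, unlocked; 0.7 = level over the stock, locked (down means past 0.6). Pressed straight down on top with about 10 N; it stays where left and clamps the blade over the last part of its way
- lever_tip (a point): top of the red thumb piece, 55 mm along the lever from its axle; when level it lies 36 mm above the bevel's underside at bevel x = 55 mm
- trimmer: fixed sheet trimmer: grey bed 340 x 280 mm, top 25 mm above the bench. At its left a clamp bar, 6 mm above the bed, 40 mm wide, then the closed knife (15 mm above the bed, from y = 47 mm). Origin: bench level, on the line of the clamp bar's inner face (y = 0, x -25 to 290 mm), abreast of the fence pivot. x along that face away from the robot, y left; bed at y 0 to -235
- clamp_face (a point): point on the clamp bar's inner upright face, 120 mm along trimmer x, 3 mm above the bed; axes as the trimmer
- fence (a joint): angle (rad) of the swinging angle fence from the trimmer's x, clockwise from above, same sense as the blade; pivot at trimmer x = 0, y = -25 mm. Its clamp knob is slack: it swings with light friction (0.012 N m) and stays where left; range 0 to 2.2, starts at 1.15 to 1.4
- fence_face (a point): point on the fence's working face (its far side, towards trimmer +x), 70 mm from the pivot, 12 mm above the bed. Frame: x along the fence from the pivot, y out of this face, which lies 8 mm off the line through the pivot. Aluminium bar 24 mm high, 18 mm wide, reaching 140 mm from the pivot; black knob on it, top 39 mm above the bed
- tack_tin: small open steel tin, 60 mm across, 32 mm high, standing beside the heel; origin under its centre
- hammer: cobbler's hammer lying on the bench, 240 mm long, right of the trimmer; origin at its middle
- glue_brush: red-handled glue brush, 170 mm, lying right of the trimmer; origin at its middle
- glue_tin: yellow glue tin, 84 mm across, 100 mm high, at the right of the bench; origin under its centre
- tape_roll: white roll of tape lying flat, 90 mm across, 25 mm high, near the robot on the left; origin under its centre
- awl: awl with a wooden handle, 150 mm long, lying at the left; origin at its middle
- lift_blank: black D-shaped rubber heel lift, 60 mm, 7 mm thick, lying on the far right of the trimmer's bed; origin under its middle
Mind the look-alikes: they are no part of the job. There is more than one size of the bevel; the one meant has the size given above.

How it is judged:
By the outcome, as a careful person would: the job done as asked, in the order asked, and still so for the second after the job is handed in, with the robot touching nothing.
It also fails if it takes over 72 s, if anything falls off the work surface, if the arm or the gripper's body presses on something with over 40 N, if the wrist force passes 120 N, or if a joint passes its speed limit or range.

ROBOT

A 6-joint arm with a two-finger parallel gripper is mounted at the origin on the work surface. World frame = base frame: x ahead of the robot, y to its left, z up, the work surface at z = 0. Lengths are in m, angles in rad, forces in N, time in s.
With the tool pointing down it reaches from about 0.3 to 0.875 m from the base axis. Payload 6.4 kg.
Tool frame: the origin (TCP) lies on the centre line of the jaws, within the pads' length; the fingertips stand 17 mm ahead of it and the grasp point (between the pads) lies 2 mm behind it; z points along the fingers, y is the line along which they close (so a half turn about z gives the same grasp; the last joint's range is limited). The gripper opens to 85 mm and grips with 20 to 120 N. Pads are 22 mm wide; open, the fingers measure 114 mm over their backs; the gripper's body (76 mm by 85 mm) begins 54 mm behind the grasp point. The pads swing forward as they close: fully open they stand 13 mm farther back than shut.
Start: joints at [1.05, 0.181, 1.607, -0, 1.354, -0.206], TCP at [0.178, 0.547, 0.248] pointing down, gripper open.
Joint ranges: [-2.99, 2.99], [-0.89, 2.07], [0.3, 2.58], [-1.14, 4.28], [0, 2.63], [-3.12, 3.12]. Speed limits (rad/s): [2.57, 2.57, 3.01, 3.14, 3.14, 3.14].

INTERFACE

Orientations are given as a rotation vector (axis times angle).
In Python, from plant import * gives the robot as it stands. The module is installed in compiled form; this text tells all that it offers.
- The arm moves only by the tool servo_tool, never from a script. Its argument "commands" is a list of rows, each a list of 7 numbers: the turn, a rotation vector about the tool's x, y, z normalised to -1 to 1, where 1 is 0.08 rad, then the shift along the tool's x, y, z normalised to -1 to 1, where 1 is 0.05 m, then the finger opening in mm, from 0 to 85.4. In form: [[ax, ay, az, dx, dy, dz, fingers], ...]. A call has 1 to 5 rows; each row shifts and turns the commanded pose from where the row before left it, along the tool's axes as they then stand; what a row does not reach is not made up. A row lasts 1/10 s, in which the tool goes at most 50 mm and 8.59 degrees, less where a joint would pass 70% of its speed; a pose out of reach is approached as far as the arm can. A call with a number of a shift or a turn outside -1 to 1 is refused whole. A call with a gripper value outside its range is refused whole. The fingers move at their own pace and stop on an object; "newtons" is the grip in N (left out, the last holds). Time passes only in rows, so rows that do not move let the fingers close. It gives the time, the measured TCP pose, the force, the opening and the grip force at its end, in the units of the state.
- get_state(): the state, without advancing time (a new reading comes with each control period).
- snapshot(name): name is "scene" or "side" or "wrist"; returns the picture (480x640x3 uint8, red, green, blue); there is no depth.
- calibration(name): a dict with "vfov" (degrees; the focal length in pixels is half the picture's height over the tangent of half this angle, whatever the lens; pixels are square), "cx", "cy" (the principal point, pixels), "extrinsics" (4x4, takes a point from camera to world coordinates); the wrist camera has in their place "hand_eye" (4x4, takes a point from camera to tool coordinates, whose origin is the TCP and whose axes are the flange's). Camera axes: x right, y down, z forward; pixel columns grow to the right and rows downward; lengths in m; the calibration is good to about 2 mm. A picture is of the moment at which its call begins: read the wrist's pose just before it. calibration takes no time and is no camera call.
- job_done(): hands the job in; it is judged then, once.
The state is a dict: "t": time; "qpos": joint angles; "qd": joint speeds; "effort": joint torques, N m; "ee_pos": TCP position; "eef_rot": TCP orientation; "contact_force": force on the tool from outside, world axes, zero at the start; "torque": the same for the moment, N m; "opening": finger opening in m; "finger_force": force on a finger pad.
Only numpy, scipy, OpenCV 4.12 (cv2) and the standard library are available. Lean on these libraries where they do the work, as an engineer would, in place of code of your own. Each camera call takes 0.05 s, during which the arm holds its last target. There are 200 camera calls.

## Working session

There is one attempt and no reset: what is moved stays moved. The work goes in short steps, Python scripts to look and compute and a tool call to move; the robot and the scene stay as the last step left them, time stands still between calls to the robot, and variables do not carry over. Pictures are saved under pics/ and viewed, at most 10 in all, crops included, and the job is handed in when it is done.

Besides the shell and the picture viewer there is one more tool, called after "Emit:" by a JSON object that holds its "name" and its "arguments". servo_tool: Moves the arm, as the interface text tells. Scaled input: -1 to 1 covers 0.05 m each way for a shift and 0.08 rad each way for a turn. Its arguments: {"type":"object","properties":{"commands":{"type":"array"},"newtons":{"type":"number"}},"required":["commands"]}

```bash
mkdir -p pics; cat > h.py <<'E'
from plant import *
import numpy as np, cv2
from scipy.spatial.transform import Rotation as R
def cam(n, st=None):
    c=calibration(n); f=240/np.tan(np.radians(c["vfov"])/2)
    if n=="wrist":
        st=st or get_state(); T=np.eye(4); T[:3,:3]=R.from_rotvec(st["eef_rot"]).as_matrix(); T[:3,3]=st["ee_pos"]
        E=T@np.array(c["hand_eye"])
    else: E=np.array(c["extrinsics"])
    return f,c["cx"],c["cy"],E
def ray(C,u,v,z):
    f,cx,cy,E=C; d=E[:3,:3]@np.array([(u-cx)/f,(v-cy)/f,1]); o=E[:3,3]
    return o+d*(z-o[2])/d[2]
def proj(C,p):
    f,cx,cy,E=C; q=np.linalg.inv(E)@np.append(p,1); return np.array([cx+f*q[0]/q[2],cy+f*q[1]/q[2]])
def save(n,im): cv2.imwrite("pics/"+n+".png",im[:,:,::-1])
E
python3 - <<'E'
from h import *
st=get_state(); print(st)
for n in("scene","side","wrist"):
    im=snapshot(n); np.save(n+"0.npy",im); save(n+"0",im)
    C=cam(n,st); print(n,C[0],C[1],C[2],C[3].round(3).tolist(), calibration(n).keys())
E
```

```text
{'t': 0.0, 'qpos': array([ 1.04967886e+00,  1.81584494e-01,  1.60803403e+00,  5.20732658e-05,
        1.35378885e+00, -2.06302623e-01]), 'qd': array([-5.18625286e-04,  2.00555808e-03,  8.36615337e-05,  5.11452735e-04,
       -1.48288857e-03,  1.35196927e-04]), 'effort': array([ 4.40153544e-04, -4.44881666e+01, -3.51331079e+01, -3.35034219e-04,
        8.94569879e-03,  1.35784614e-05]), 'ee_pos': array([0.17774232, 0.54627897, 0.24734712]), 'eef_rot': array([-4.92379086e-01, -3.10206479e+00,  2.63508354e-03]), 'contact_force': array([0.33360619, 0.14746866, 0.09633169]), 'torque': array([ 0.07169038,  0.00480096, -0.01806874]), 'finger_force': 0.0, 'opening': 0.08511625577463616}
scene 572.2125311439688 320.5787162807816 236.14789585208757 [[-0.74, 0.559, -0.374, 1.057], [0.672, 0.627, -0.393, 0.571], [0.015, -0.543, -0.84, 1.323], [0.0, 0.0, 0.0, 1.0]] dict_keys(['vfov', 'cx', 'cy', 'extrinsics'])
side 586.2472079943591 315.4976651521856 235.63341864982695 [[0.745, -0.495, 0.447, -0.142], [-0.667, -0.562, 0.489, -0.717], [0.01, -0.663, -0.749, 1.18], [0.0, 0.0, 0.0, 1.0]] dict_keys(['vfov', 'cx', 'cy', 'extrinsics'])
wrist 373.92126492259194 320.4821454715693 235.56944089382742 [[0.31, 0.909, 0.28, 0.107], [0.951, -0.296, -0.093, 0.57], [-0.002, 0.295, -0.956, 0.374], [0.0, 0.0, 0.0, 1.0]] dict_keys(['vfov', 'cx', 'cy', 'hand_eye'])
```

View pics/scene0.png

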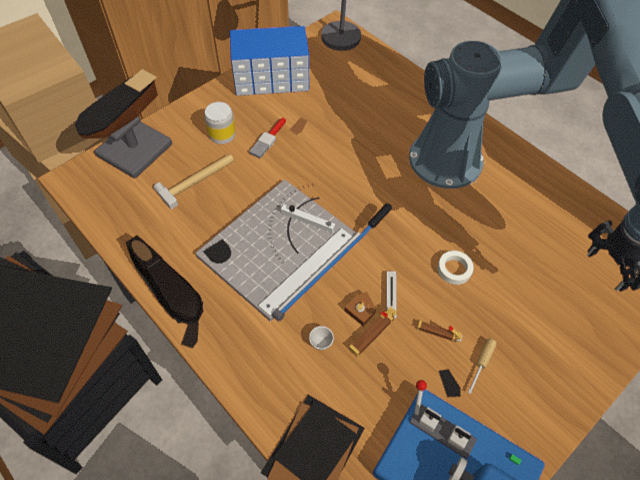

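View pics/side0.png

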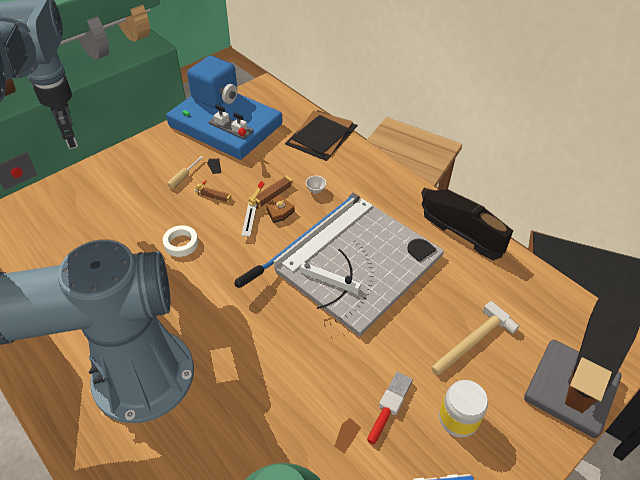

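The scene shows the bevel candidates: the large one with stock (387,315)-(355,350) and blade up to (391,275), and the smaller look-alike at (440,330). The heel is at (357,310), the tin at (321,338), and the fence runs (333,225)-(283,207). The large bevel beside the heel fits. I'll check its sizes and one close crop.

```bash
python3 - <<'E'
from h import *
C=cam("scene")
for n,u,v,z in [("pivot",389,315,.03),("stockend",354,350,.024),("bladeend",391,274,.018),("small a",417,323,.02),("small b",460,337,.02),("fence piv",331,224,.05),("fence end",284,208,.05),("bar far",266,309,.031),("bar near",350,236,.031),("tin",321,338,.016),("heelnut",360,308,.035)]:
    print(n,ray(C,u,v,z).round(3))
im=np.load("scene0.npy"); cr=cv2.resize(im[180:370,230:480],None,fx=3.2,fy=3.15,interpolation=cv2.INTER_CUBIC)[:600,:800]; save("crop1",cr)
print(np.array(calibration("wrist")["hand_eye"]).round(3).tolist())
E
```

```text
pivot [0.511 0.25  0.03 ]
stockend [0.637 0.256 0.024]
bladeend [0.418 0.169 0.018]
small a [0.471 0.309 0.02 ]
small b [0.42  0.404 0.02 ]
fence piv [ 0.443 -0.036  0.05 ]
fence end [ 0.503 -0.16   0.05 ]
bar far [0.728 0.035 0.031]
bar near [0.422 0.018 0.031]
tin [0.673 0.178 0.016]
heelnut [0.553 0.19  0.035]
[[-0.001, -0.956, -0.295, 0.075], [1.0, -0.001, 0.0, 0.0], [-0.0, -0.295, 0.956, -0.126], [0.0, 0.0, 0.0, 1.0]]
```

View pics/crop1.png

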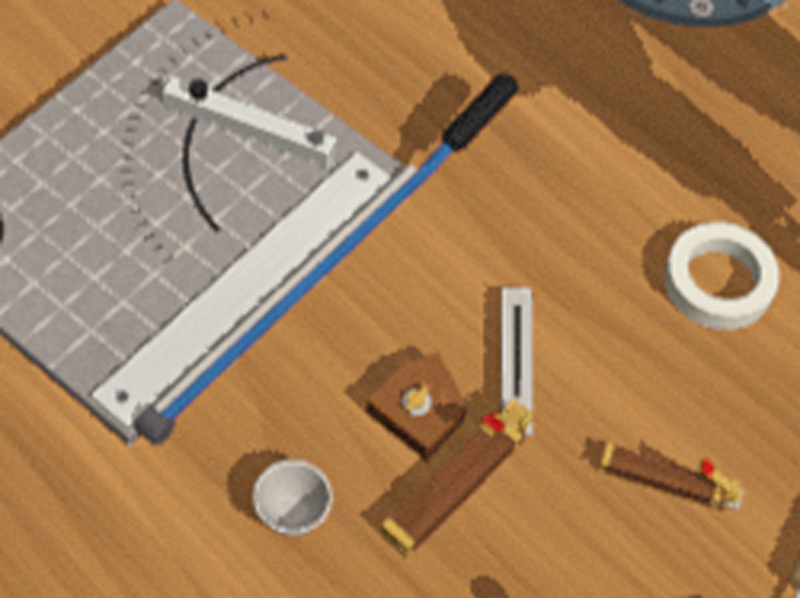

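The crop confirms it: the large bevel at (390-530,290-550) lies against the heel and has the full-size blade. The one at (600-740,440-510) is the smaller look-alike. Next I'll go above the heel and look from close by.

Emit:
{"name": "servo_tool", "arguments": {"commands": [[0, 0, 0, -0.77, -0.32, 0.05, 85], [0, 0, 0, -0.77, -0.32, 0.05, 85], [0, 0, 0, -0.77, -0.32, 0.05, 85], [0, 0, 0, -0.77, -0.32, 0.05, 85], [0, 0, 0, -0.77, -0.32, 0.05, 85]]}}

```text
t: 0.65
ee_pos: [0.3372, 0.4098, 0.2355]
eef_rot: [-0.492, -3.103, 0.0]
contact_force: [-0.0, 0.1, -0.5]
opening: 0.0848
finger_force: 0.0
```

Emit:
{"name": "servo_tool", "arguments": {"commands": [[0, 0, 0, -0.77, -0.32, 0.05, 85], [0, 0, 0, -0.77, -0.32, 0.05, 85], [0, 0, 0, -0.77, -0.32, 0.05, 85], [0, 0, 0, -0.77, -0.32, 0.05, 85], [0, 0, 0, -0.77, -0.32, 0.05, 85]]}}

```text
t: 1.15
ee_pos: [0.4955, 0.274, 0.2229]
eef_rot: [-0.493, -3.102, 0.0]
contact_force: [0.3, -0.1, -0.5]
opening: 0.0851
finger_force: 0.0
```

Emit:
{"name": "servo_tool", "arguments": {"commands": [[0, 0, -0.9, -0.6, -0.2, 0.05, 85], [0, 0, -0.9, -0.5, -0.2, 0.05, 85], [0, 0, -0.9, 0, 0, 0, 85], [0, 0, -0.9, 0, 0, 0, 85], [0, 0, -0.9, 0, 0, 0, 85]]}}

```text
t: 1.65
ee_pos: [0.5418, 0.2405, 0.2176]
eef_rot: [0.074, -3.14, 0.0]
contact_force: [0.0, 0.1, 0.3]
opening: 0.0851
finger_force: 0.0
```

```bash
python3 - <<'E'
from h import *
st=get_state(); im=snapshot("wrist"); np.save("w1.npy",im); import pickle; pickle.dump(st,open("w1.pkl","wb")); save("w1",im)
print(st["t"],st["ee_pos"],R.from_rotvec(st["eef_rot"]).as_matrix().round(3).tolist(),st["qd"].round(3))
E
```

```text
1.65 [0.54180547 0.2404536  0.21763482] [[-0.999, -0.047, -0.001], [-0.047, 0.999, -0.0], [0.001, -0.0, -1.0]] [ 0.008 -0.005  0.004 -0.001  0.001 -0.716]
```

View pics/w1.png

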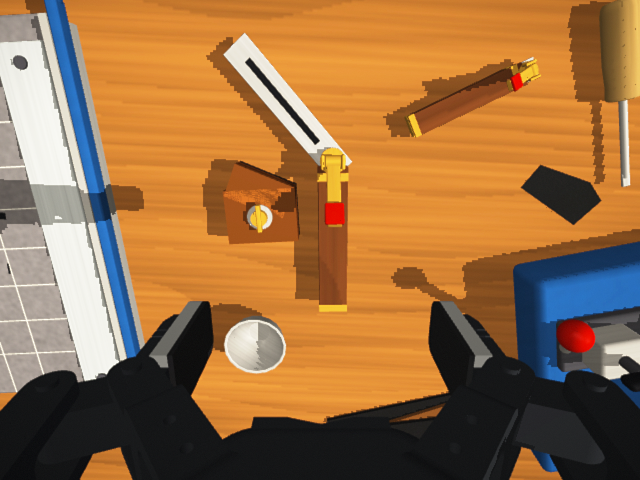

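The wrist view shows the pivot boss near (333,160), the stock running down to (333,310), and the blade up to (240,40). The heel's top has its corner at about (297,184), with the breast going to (238,163). The tin is at (255,345). I'll retake it at rest and fit the edges.

Emit:
{"name": "servo_tool", "arguments": {"commands": [[0, 0, 0.4, 0, 0, 0, 50], [0, 0, 0, 0, 0, 0, 50], [0, 0, 0, 0, 0, 0, 50]]}}

```text
t: 2.0
ee_pos: [0.5417, 0.2409, 0.2181]
eef_rot: [0.021, -3.141, 0.0]
contact_force: [-0.0, 0.2, 0.3]
opening: 0.0502
finger_force: 0.0
```

```bash
cat >> h.py <<'E'
def edge(im,p0,p1,w=6,sign=0,n=40):
    """fit a line to the strongest gradient across p0-p1; returns two end points (px) and rms"""
    g=cv2.GaussianBlur(im,(0,0),0.8).astype(np.float32).mean(2); p0=np.array(p0,float);p1=np.array(p1,float)
    d=(p1-p0)/np.linalg.norm(p1-p0); m=np.array([-d[1],d[0]]); s=np.arange(-w,w+.01,.25); P=[]
    for t in np.linspace(.06,.94,n):
        q=p0+(p1-p0)*t+s[:,None]*m
        v=cv2.remap(g,q[:,0].astype(np.float32)[None],q[:,1].astype(np.float32)[None],cv2.INTER_LINEAR)[0]
        dv=np.gradient(v); dv=np.abs(dv) if sign==0 else dv*sign
        k=np.argmax(dv); P.append([t*np.linalg.norm(p1-p0),s[k]])
    P=np.array(P); k=np.ones(len(P),bool)
    for _ in range(5):
        a=np.polyfit(P[k,0],P[k,1],1); r=P[:,1]-np.polyval(a,P[:,0]); k=np.abs(r)<max(.5,1.5*np.median(np.abs(r)))
    L=np.linalg.norm(p1-p0)
    return p0+m*a[1], p1+m*np.polyval(a,L), float(np.sqrt(np.mean(r[k]**2))), int(k.sum())
def yaw(a,b): return float(np.degrees(np.arctan2(b[1]-a[1],b[0]-a[0])))
E
python3 - <<'E'
from h import *
st=get_state(); im=snapshot("wrist"); np.save("w2.npy",im); C=cam("wrist",st)
print(st["t"],st["ee_pos"],R.from_rotvec(st["eef_rot"]).as_matrix()[:2,1],st["qd"].round(3)[5])
cr=im[20:330,200:400]; cr=cv2.resize(cr,None,fx=2.9/1.5,fy=2.9/1.5,interpolation=cv2.INTER_CUBIC)
cr=cv2.resize(im[140:260,190:370],None,fx=4.4,fy=4.4,interpolation=cv2.INTER_CUBIC); save("crop2",cr)
print(cr.shape)
E
```

```text
2.0 [0.54172879 0.24090398 0.21811238] [-0.01324205  0.99991231] -0.002
(528, 792, 3)
```

View pics/crop2.png

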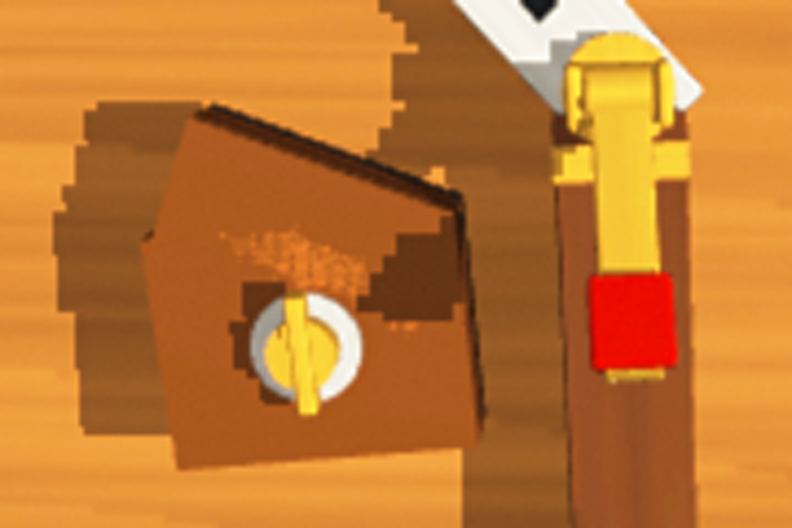

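The crop shows the heel's top corner at crop (455,210), its side edge to (478,437), and the breast edge to (200,113). The stock spans crop columns 560-693 and the boss is at (615,60). Now the metrics.

```bash
cat > m1.py <<'E'
from h import *
im=np.load("w2.npy")
st={"ee_pos":[.54173,.24090,.21811],"eef_rot":R.from_matrix(np.array([[-.99991,-.01324,0],[-.01324,.99991,0],[0,0,-1]])).as_rotvec()}
C=cam("wrist",st)
c=lambda x,y:(x/4.4+190,y/4.4+140)
for n,a,b,z,w in [("side",c(456,225),c(477,430),.025,2.5),("breast",c(215,118),c(445,205),.025,2.5),
  ("stockR",(347.5,190),(347,300),.024,4),("stockL",(318,230),(319.5,300),.024,4),
  ("bladeInner?",(302,160),(228,60),.0185,6),("bladeOuter",(338,143),(252,40),.0185,6),("knife",(80,50),(140,340),.04,6),("barouter",(55,40),(125,350),.031,6)]:
    e=edge(im,a,b,w); A=ray(C,*e[0],z);B=ray(C,*e[1],z); print(n,e[0].round(1),e[1].round(1),round(e[2],2),e[3],A.round(4)[:2],B.round(4)[:2],round(yaw(A,B),2), round(np.linalg.norm(A-B)*1000,1))
for n,p,z in [("corner",c(455,209),.025),("sideend",c(478,437),.025),("brfar",c(200,112),.025),("nut",c(306,345),.033),("boss",c(615,60),.031),("stockend",(333,310),.024),("tinrimL",(225,346),.032),("tinrimR",(286,346),.032),("levertip",c(634,322),.068)]: print(n,ray(C,*p,z).round(4))
E
python3 m1.py
```

```text
side [296.6 190.8] [297.3 237.8] 0.42 25 [0.5252 0.2202] [0.5677 0.2206] 0.5 42.5
breast [238.3 168.2] [290.9 187.3] 0.16 34 [0.5066 0.171 ] [0.5223 0.2153] 70.48 47.0
stockR [346.3 190. ] [348.9 300. ] 0.27 36 [0.5241 0.2631] [0.6291 0.269 ] 3.21 105.1
stockL [319.4 230. ] [320.8 300. ] 0.24 27 [0.5604 0.2403] [0.6294 0.2424] 1.77 69.0
bladeInner? [307.5 155.9] [222.7  63.9] 0.16 38 [0.4962 0.2293] [0.4249 0.1614] -136.39 98.5
bladeOuter [335.7 144.9] [246.7  44.4] 0.22 38 [0.4867 0.2532] [0.4105 0.1813] -136.63 104.8
knife [77.2 50.6] [139.3 340.1] 0.87 25 [0.42   0.0597] [0.6648 0.0737] 3.27 245.3
barouter [45.4 42.2] [128.4 349.2] 0.27 28 [0.4131 0.0314] [0.6809 0.0569] 5.44 269.0
corner [0.5224 0.2175 0.025 ]
sideend [0.5691 0.2218 0.025 ]
brfar [0.5043 0.1687 0.025 ]
nut [0.5481 0.1887 0.033 ]
boss [0.493 0.248 0.031]
stockend [0.6399 0.2542 0.024 ]
tinrimL [0.6754 0.1509 0.032 ]
tinrimR [0.6747 0.2095 0.032 ]
levertip [0.5341 0.2512 0.068 ]
```

Measured: heel yaw about 5.4°, corner (0.522,0.2175), inside angle about 115°. Bevel pivot is (0.501,0.250), stock yaw about 2.5°, and the blade stands at about 139°. Sizes fit (stock 25 mm wide, blade 24 mm wide, blade angle 2.43 in range). Next I'll grip at x = 95 mm.

Emit:
{"name": "servo_tool", "arguments": {"commands": [[0, 0, -0.38, -0.54, 0.13, 0, 50], [0, 0, 0, -0.54, 0.13, 0.6, 50], [0, 0, 0, 0, 0, 0.8, 50], [0, 0, 0, 0, 0, 0.8, 50], [0, 0, 0, 0, 0, 0.8, 50]]}}

```text
t: 2.55
ee_pos: [0.5955, 0.2555, 0.0668]
eef_rot: [-0.069, 3.141, 0.0]
contact_force: [0.1, -0.6, -0.0]
opening: 0.0499
finger_force: 0.0
```

Emit:
{"name": "servo_tool", "arguments": {"commands": [[0, 0, 0, 0, 0, 0.5, 50], [0, 0, 0, 0, 0, 0.3, 50], [0, 0, 0, 0, 0, 0, 50]]}}

```text
t: 2.85
ee_pos: [0.5938, 0.2551, 0.0259]
eef_rot: [0.069, -3.137, 0.001]
contact_force: [-0.5, -0.1, -0.3]
opening: 0.0501
finger_force: 0.0
```

```bash
python3 - <<'E'
from h import *
st=get_state(); im=snapshot("wrist"); np.save("w3.npy",im); save("w3",im)
import pickle; pickle.dump(st,open("w3.pkl","wb"))
print(st["t"],st["ee_pos"],R.from_rotvec(st["eef_rot"]).as_matrix().round(4).tolist())
E
```

```text
2.85 [0.59380335 0.25505354 0.02589539] [[-0.999, -0.0437, -0.0042], [-0.0437, 0.999, -0.001], [0.0043, -0.0008, -1.0]]
```

View pics/w3.png

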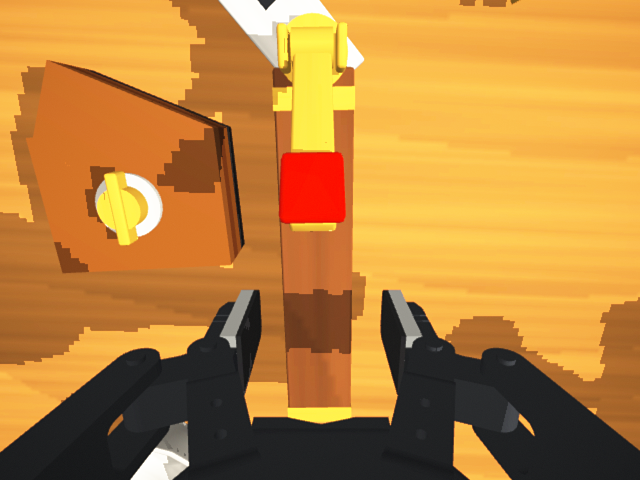

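The close view shows the stock (columns 288-352) centred between the pads (260-382), with the heel's top corner at (217,127). I'll lower slightly and grip.

Emit:
{"name": "servo_tool", "arguments": {"commands": [[0, 0, 0, 0, 0, 0.06, 50], [0, 0, 0, 0, 0, 0, 20], [0, 0, 0, 0, 0, 0, 20], [0, 0, 0, 0, 0, 0, 20], [0, 0, 0, 0, 0, 0, 20]], "newtons": 30}}

```text
t: 3.4
ee_pos: [0.5967, 0.2557, 0.0271]
eef_rot: [-0.068, 3.138, 0.001]
contact_force: [-0.5, 0.7, 7.0]
opening: 0.0251
finger_force: 30.6
```

```bash
cat > m2.py <<'E'
from h import *
import pickle,sys
f=sys.argv[1]
if f=="new":
    st=get_state(); im=snapshot("wrist"); np.save("w4.npy",im); pickle.dump(st,open("w4.pkl","wb")); f="w4"
st=pickle.load(open(f+".pkl","rb")); im=np.load(f+".npy"); C=cam("wrist",st)
def E(n,a,b,z,w=5):
    e=edge(im,a,b,w); A=ray(C,*e[0],z);B=ray(C,*e[1],z); print(n,e[0].round(1),e[1].round(1),round(e[2],2),e[3],A.round(4)[:2],B.round(4)[:2],round(yaw(A,B),2)); return A,B
if __name__=="__main__":
    print(st["t"],st["ee_pos"].round(4),st["opening"],st["contact_force"])
    E("side",(219,135),(233,255),.025,4); E("breast",(65,68),(205,124),.025,4)
    E("stockR",(354,115),(352,280),.024,4); E("stockL",(276,130),(286,280),.024,4)
    E("bladeIn",(268,62),(230,12),.0185,6)
    A=edge(im,(219,135),(233,255),4);
E
python3 m2.py w3; python3 m2.py new
```

```text
2.85 [0.5938 0.2551 0.0259] 0.05009906272187434 [-0.53461266 -0.07692837 -0.27831949]
side [217.9 135.1] [228.2 255.6] 0.81 27 [0.5251 0.2184] [0.5671 0.2206] 2.97
breast [65.4 67. ] [205.1 123.8] 0.16 40 [0.5065 0.1714] [0.5217 0.2144] 70.46
stockR [353.6 115. ] [351.6 280. ] 0.29 34 [0.5168 0.2627] [0.5752 0.266 ] 3.22
stockL [274.6 130.1] [281.9 280.3] 0.18 28 [0.5227 0.2369] [0.5764 0.24  ] 3.33
bladeIn [269.5  60.8] [229.1  12.7] 0.17 40 [0.5011 0.2345] [0.4876 0.2216] -136.21
3.4 [0.5967 0.2557 0.0271] 0.025091897453596138 [-0.46097789  0.69206681  7.03124752]
side [219.4 135. ] [229.9 255.4] 1.39 32 [0.528  0.2194] [0.5703 0.2216] 3.01
breast [63.6 71.4] [206.2 120.9] 1.17 28 [0.5106 0.171 ] [0.5237 0.2152] 73.57
stockR [356.1 115. ] [354.4 280. ] 0.24 36 [0.5197 0.2642] [0.5786 0.2678] 3.49
stockL [277.7 129.9] [284.9 280.1] 0.26 28 [0.5255 0.2385] [0.5797 0.2417] 3.34
bladeIn [269.2  61.1] [235.8   7.6] 0.62 24 [0.504  0.2349] [0.489  0.2243] -144.83
```

The fingertips touch the bench, so I'll lift about 4 mm to relieve that. Then I'll turn 2° and carry the stock close to the heel side.

Emit:
{"name": "servo_tool", "arguments": {"commands": [[0, 0, 0, 0, 0, -0.08, 20], [0, 0, -0.44, -0.05, -0.08, 0, 20], [0, 0, 0, -0.05, -0.1, 0, 20], [0, 0, 0, -0.06, -0.1, 0, 20], [0, 0, 0, 0, 0, 0, 20]]}}

```text
t: 3.95
ee_pos: [0.6048, 0.2411, 0.0291]
eef_rot: [0.121, -3.139, 0.0]
contact_force: [-0.1, -0.2, -3.3]
opening: 0.0255
finger_force: 29.7
```

```bash
python3 - <<'E'
from h import *
st=get_state(); im=snapshot("wrist"); np.save("w5.npy",im); save("w5",im)
import pickle; pickle.dump(st,open("w5.pkl","wb"))
print(st["t"],st["ee_pos"],R.from_rotvec(st["eef_rot"]).as_matrix().round(4).tolist(),st["contact_force"])
E
```

```text
3.95 [0.60477354 0.24113863 0.02907911] [[-0.997, -0.0772, -0.0001], [-0.0772, 0.997, -0.0002], [0.0001, -0.0002, -1.0]] [-0.10709437 -0.21402634 -3.25127099]
```

View pics/w5.png

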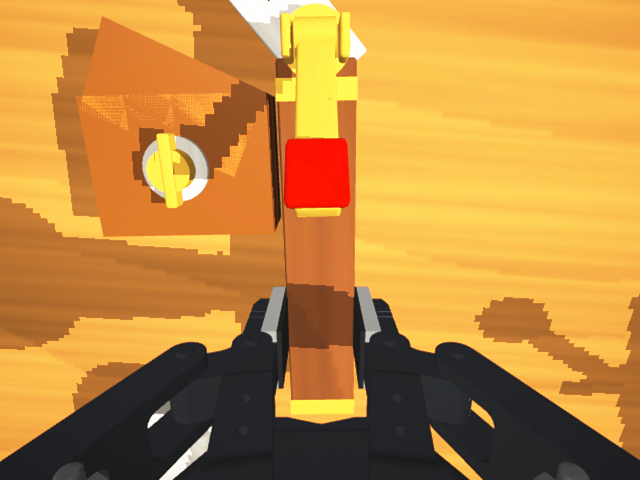

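The stock is now parallel to the heel side with about a 3 mm gap: the heel edge is at columns 267-275 and the stock edge at 277-285. I'll set it down and press lightly in −y.

Emit:
{"name": "servo_tool", "arguments": {"commands": [[0, 0, 0, 0, 0, 0.04, 20], [0, 0, 0, 0, -0.05, 0, 20], [0, 0, 0, 0, -0.03, 0, 20], [0, 0, 0, 0, 0, 0, 20]]}}

```text
t: 4.4
ee_pos: [0.6045, 0.2379, 0.0272]
eef_rot: [0.124, -3.139, 0.0]
contact_force: [0.4, -0.1, -2.5]
opening: 0.0253
finger_force: 29.8
```

Emit:
{"name": "servo_tool", "arguments": {"commands": [[0, 0, 0, 0, -0.02, 0, 20], [0, 0, 0, 0, 0, 0, 20]]}}

```text
t: 4.6
ee_pos: [0.6046, 0.2376, 0.0272]
eef_rot: [0.123, -3.139, -0.001]
contact_force: [-1.1, 4.0, -2.2]
opening: 0.0253
finger_force: 29.4
```

Emit:
{"name": "servo_tool", "arguments": {"commands": [[0, 0, 0, 0, 0, 0.03, 20], [0, 0, 0, 0, -0.02, 0, 20], [0, 0, 0, 0, 0, 0, 20]]}}

```text
t: 4.9
ee_pos: [0.605, 0.2373, 0.0271]
eef_rot: [-0.124, 3.138, 0.003]
contact_force: [-4.2, 4.6, 5.6]
opening: 0.0253
finger_force: 29.8
```

```bash
python3 - <<'E'
from h import *
import pickle
st=get_state(); im=snapshot("wrist"); np.save("w6.npy",im); pickle.dump(st,open("w6.pkl","wb"))
C=cam("wrist",st); print(st["t"],st["ee_pos"],R.from_rotvec(st["eef_rot"]).as_matrix()[:2,1],st["contact_force"],st["torque"])
save("crop3",cv2.resize(im[0:250,80:413],None,fx=2.4,fy=2.4,interpolation=cv2.INTER_CUBIC))
E
```

```text
4.9 [0.60498655 0.23731177 0.02707902] [-0.07892086  0.99687956] [-4.21054017  4.60300363  5.60890984] [ 0.90610118  0.53667586 -0.15694624]
```

View pics/crop3.png

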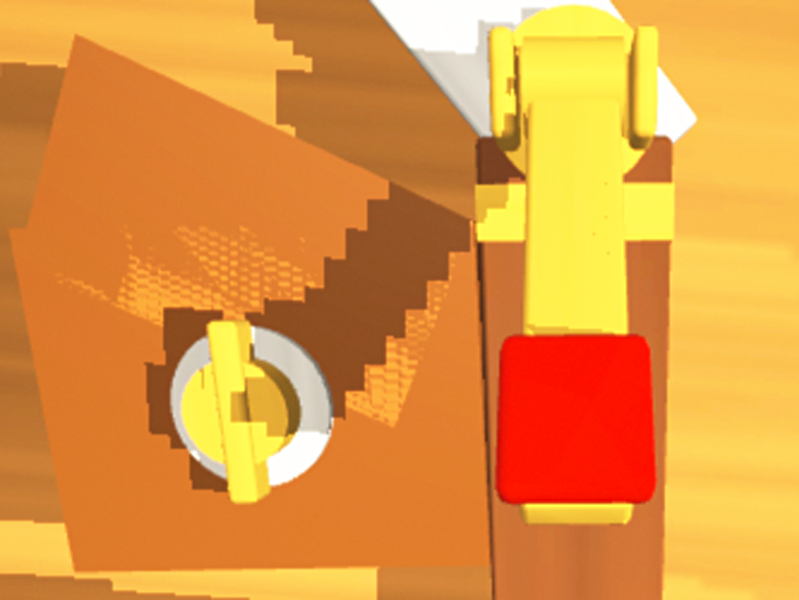

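The stock lies flush along the heel side, with the corner at crop (472,222) and the stock's front end at row 138. I'll compute how far the pivot still stands before the corner.

```bash
python3 - <<'E'
from h import *
import pickle
st=pickle.load(open("w6.pkl","rb")); im=np.load("w6.npy"); C=cam("wrist",st)
c=lambda x,y:(x/2.4+80,y/2.4)
def E(n,a,b,z,w):
    e=edge(im,a,b,w); A=ray(C,*e[0],z);B=ray(C,*e[1],z); print(n,e[0].round(1),e[1].round(1),round(e[2],2),A.round(4)[:2],B.round(4)[:2],round(yaw(A,B),2)); return A,B
K=ray(C,*c(472,222),.025);S=ray(C,*c(480,138),.024);S2=ray(C,*c(668,138),.024);print(K,S,S2)
e=E("side",c(476,250),c(489,550),.025,2)
b=E("breast",c(100,45),c(380,180),.025,3)
E("stockR",c(668,250),c(664,560),.024,3)
bl=E("bladein",c(385,20),c(470,128),.0185,4)
bo=E("bladeout",c(655,60),c(690,110),.0185,4)
print(proj(C,[.5,.25,.0185]))
E
```

```text
[0.52292622 0.216881   0.025     ] [0.51246945 0.21736308 0.024     ] [0.51053138 0.24197102 0.024     ]
side [277.9 104.2] [283.6 229.2] 0.24 [0.5264 0.2174] [0.5684 0.2214] 5.36
breast [121.7  18.7] [239.   73.6] 0.19 [0.5056 0.169 ] [0.5183 0.2048] 70.54
stockR [359.  104.2] [356.1 233.3] 0.25 [0.5243 0.2437] [0.5682 0.2474] 4.87
bladein [240.7   8.1] [277.1  52.3] 0.17 [0.4984 0.2037] [0.5103 0.2157] 45.57
bladeout [352.7  25.2] [367.8  45.6] 0.16 [0.5004 0.2396] [0.5059 0.2451] 44.97
[385.03585345  26.57424137]
```

Emit:
{"name": "servo_tool", "arguments": {"commands": [[0, 0, 0, -0.04, 0, -0.02, 20], [0, 0, 0, -0.04, 0, 0, 20], [0, 0, 0, -0.04, 0, 0, 20], [0, 0, 0, 0, 0, 0, 20], [0, 0, 0, 0, 0, 0, 20]]}}

```text
t: 5.45
ee_pos: [0.6098, 0.2375, 0.0271]
eef_rot: [0.124, -3.137, -0.002]
contact_force: [-5.4, 4.7, 3.0]
opening: 0.0254
finger_force: 30.1
```

```bash
python3 - <<'E'
from h import *
import pickle
st=get_state(); im=snapshot("wrist"); np.save("w7.npy",im); pickle.dump(st,open("w7.pkl","wb"))
C=cam("wrist",st); print(st["t"],st["ee_pos"],st["contact_force"])
def E(n,a,b,z,w):
    e=edge(im,a,b,w); A=ray(C,*e[0],z);B=ray(C,*e[1],z); print(n,e[0].round(1),e[1].round(1),round(e[2],2),A.round(4)[:2],B.round(4)[:2],round(yaw(A,B),2)); return A,B
b=E("breast",(121,3),(239,57),.025,8)
bl=E("bladein",(241,8),(277,52),.0185,5)
s=E("stockR",(359,104),(356,233),.024,4)
e=E("side",(278,95),(283,210),.025,3)
X=np.array([np.cos(np.radians(5.3)),np.sin(np.radians(5.3))]);Y=np.array([-X[1],X[0]])
# corner
def inter(p,a,q,b): t=np.linalg.solve(np.array([a,-b]).T,q-p); return p+a*t[0]
d=lambda l:(l[1]-l[0])[:2]/np.linalg.norm((l[1]-l[0])[:2])
K=inter(b[0][:2],d(b),e[0][:2],d(e)); db=d(bl); nb=np.array([-db[1],db[0]])
P=inter(bl[0][:2]+nb*.012,db,s[0][:2]-.013*Y,d(s)); print("corner",K,"pivot",P,"heel",(P-K)@X,(P-K)@Y)
E
```

```text
5.45 [0.60977453 0.2374655  0.02707424] [-5.44698684  4.69066551  3.02014646]
breast [121.6   1.6] [238.9  57.2] 0.16 [0.5057 0.1693] [0.5183 0.2048] 70.52
bladein [242.3   6.9] [278.5  50.8] 0.14 [0.5027 0.2043] [0.5145 0.2163] 45.58
stockR [360.3 104. ] [356.5 233. ] 0.27 [0.529  0.2443] [0.5729 0.2477] 4.47
side [278.6  95. ] [283.6 210. ] 0.25 [0.5284 0.2177] [0.5662 0.2211] 5.22
corner [0.52264601 0.21715056] pivot [0.51095347 0.22984019] heel -0.010470408743260448 0.013715425025868618
```

The pivot is at heel (−10.5, 13.7), against an ideal of about −7.2. I'll slide 2 mm more, release, rise, and go round to the blade's outer side with shut fingers.

Emit:
{"name": "servo_tool", "arguments": {"commands": [[0, 0, 0, -0.04, 0, 0, 20], [0, 0, 0, 0, 0, 0, 20], [0, 0, 0, 0, 0, 0, 45], [0, 0, 0, 0, 0, 0, 45], [0, 0, 0, 0, 0, -0.4, 45]]}}

```text
t: 6.0
ee_pos: [0.6109, 0.2358, 0.0442]
eef_rot: [0.123, -3.134, 0.002]
contact_force: [0.1, 0.4, -0.3]
opening: 0.0451
finger_force: 0.0
```

Emit:
{"name": "servo_tool", "arguments": {"commands": [[0, 0, 0, 0, 0, -0.9, 45], [0, 0, 0, 0, 0, -0.7, 30], [0, 0, 0, 0.5, 0, 0, 0], [0, 0, 0, 0.75, -0.05, 0, 0], [0, 0, 0, 0.75, -0.05, 0, 0]]}}

```text
t: 6.5
ee_pos: [0.5132, 0.2232, 0.1273]
eef_rot: [-0.123, 3.138, -0.001]
contact_force: [-0.3, 0.2, -0.0]
opening: -0.0002
finger_force: 0.0
```

Emit:
{"name": "servo_tool", "arguments": {"commands": [[0, 0, 0, 0.75, -0.07, 0, 0], [0, 0, 0, 0.7, 0, 0, 0], [0, 0, 0, 0, 0, 0.7, 0], [0, 0, 0, 0, 0, 0, 0]]}}

```text
t: 6.9
ee_pos: [0.4387, 0.2137, 0.0895]
eef_rot: [0.124, -3.134, 0.002]
contact_force: [-1.0, -0.1, -0.6]
opening: -0.0
finger_force: 0.0
```

Emit:
{"name": "servo_tool", "arguments": {"commands": [[0, 0, 0, 0, 0.03, 0.6, 0], [0, 0, 0, 0, 0, 0.45, 0], [0, 0, 0, -0.3, 0, 0, 0], [0, 0, 0, -0.2, 0, 0, 0], [0, 0, 0, 0, 0, 0, 0]]}}

```text
t: 7.4
ee_pos: [0.4694, 0.2181, 0.0405]
eef_rot: [-0.123, 3.136, 0.0]
contact_force: [0.3, 0.3, -0.6]
opening: 0.0002
finger_force: 0.0
```

```bash
python3 - <<'E'
from h import *
import pickle
st=get_state(); im=snapshot("wrist"); np.save("w8.npy",im); pickle.dump(st,open("w8.pkl","wb")); save("w8",im)
print(st["t"],st["ee_pos"],st["contact_force"])
E
```

```text
7.4 [0.46935969 0.21813014 0.0405469 ] [ 0.31079367  0.30608642 -0.64165395]
```

View pics/w8.png

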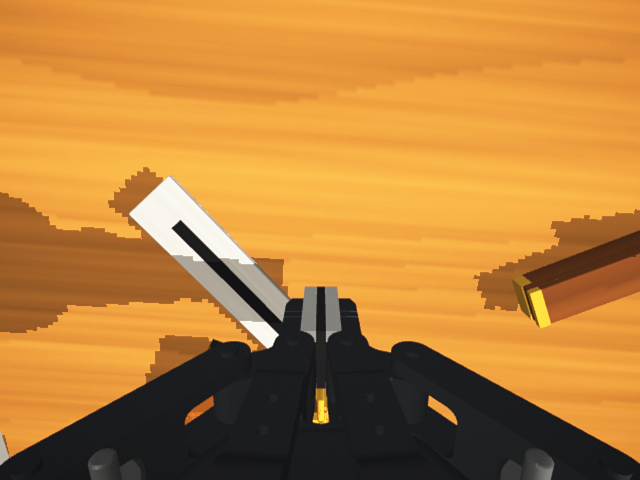

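The shut fingers stand just at the blade's outer edge near (285,300). The blade tip is at (150,195). I'll push forward in small steps, watching the force.

Emit:
{"name": "servo_tool", "arguments": {"commands": [[0, 0, 0, -0.06, 0, 0.06, 0], [0, 0, 0, -0.06, 0, 0, 0], [0, 0, 0, -0.04, 0, 0, 0], [0, 0, 0, 0, 0, 0, 0]]}}

```text
t: 7.85
ee_pos: [0.4746, 0.2187, 0.0365]
eef_rot: [-0.124, 3.139, 0.0]
contact_force: [0.4, 0.3, -0.7]
opening: 0.0001
finger_force: 0.0
```

Emit:
{"name": "servo_tool", "arguments": {"commands": [[0, 0, 0, -0.03, 0, 0, 0], [0, 0, 0, 0, 0, 0, 0]]}}

```text
t: 8.05
ee_pos: [0.4759, 0.2188, 0.0364]
eef_rot: [-0.124, 3.139, -0.0]
contact_force: [-0.2, 0.9, -0.1]
opening: 0.0
finger_force: 0.0
```

Emit:
{"name": "servo_tool", "arguments": {"commands": [[0, 0, 0, -0.03, 0, 0, 0], [0, 0, 0, 0, 0, 0, 0]]}}

```text
t: 8.25
ee_pos: [0.4775, 0.2189, 0.0363]
eef_rot: [-0.124, 3.139, 0.0]
contact_force: [-0.5, -0.4, 0.1]
opening: 0.0002
finger_force: 0.0
```

```bash
cat > bl.py <<'E'
from h import *
import pickle
def blade(zs=.0185,show=True):
    st=get_state(); im=snapshot("wrist"); np.save("wl.npy",im); pickle.dump(st,open("wl.pkl","wb")); C=cam("wrist",st)
    hsv=cv2.cvtColor(im,cv2.COLOR_RGB2HSV); m=((hsv[:,:,1]<45)&(hsv[:,:,2]>120)).astype(np.uint8); m[330:]=0
    n,l,s,c=cv2.connectedComponentsWithStats(m); k=1+np.argmax(s[1:,4]); 
    ct=max(cv2.findContours((l==k).astype(np.uint8),cv2.RETR_EXTERNAL,cv2.CHAIN_APPROX_NONE)[0],key=len)[:,0]
    r=cv2.minAreaRect(ct); bx=cv2.boxPoints(r); print(st["t"],st["ee_pos"].round(4),st["contact_force"].round(1),"area",s[k,4],"box",bx.round(0).tolist())
    L=[(bx[i],bx[(i+1)%4]) for i in range(4)]; L.sort(key=lambda e:-np.linalg.norm(e[0]-e[1]))
    for a,b in L[:2]:
        e=edge(im,a+(b-a)*.08,b+(a-b)*.25 if a[1]<b[1] else b+(a-b)*.08,5); A=ray(C,*e[0],zs);B=ray(C,*e[1],zs)
        if A[1]<B[1]: A,B=B,A
        print(e[0].round(1),e[1].round(1),round(e[2],2),e[3],A.round(4)[:2],B.round(4)[:2],"yaw",round(yaw(A,B),2))
if __name__=="__main__": blade()
E
python3 bl.py
```

```text
8.25 [0.4775 0.2189 0.0363] [-0.5 -0.4  0.1] area 9070 box [[121.0, 196.0], [162.0, 154.0], [309.0, 301.0], [268.0, 342.0]]
[172.5 167. ] [268.8 267.7] 0.18 40 [0.4626 0.1964] [0.4242 0.1583] yaw -135.18
[256.5 329.9] [131.7 207.8] 0.17 38 [0.4923 0.1922] [0.4415 0.1416] yaw -135.15
```

Emit:
{"name": "servo_tool", "arguments": {"commands": [[0, 0, 0, -0.1, 0, 0, 0], [0, 0, 0, -0.1, 0, 0, 0], [0, 0, 0, -0.08, 0, 0, 0], [0, 0, 0, 0, 0, 0, 0]]}}

```text
t: 8.7
ee_pos: [0.4921, 0.22, 0.0364]
eef_rot: [-0.123, 3.139, 0.0]
contact_force: [0.3, 0.2, 0.4]
opening: 0.0004
finger_force: 0.0
```

```bash
python3 bl.py
```

```text
8.7 [0.4921 0.22   0.0364] [0.3 0.2 0.4] area 11515 box [[114.0, 157.0], [158.0, 114.0], [342.0, 303.0], [299.0, 345.0]]
[171.1 130.7] [291.8 259.5] 0.19 40 [0.4728 0.2068] [0.4254 0.1594] yaw -135.01
[284.5 329.4] [128.3 172.6] 0.16 40 [0.5057 0.2054] [0.4422 0.1424] yaw -135.2
```

The fingertips passed just above the blade (shut tips really are 17 mm ahead of the TCP). I'll back off, lower 14 mm and push again.

Emit:
{"name": "servo_tool", "arguments": {"commands": [[0, 0, 0, 0.4, 0, 0, 0], [0, 0, 0, 0.2, 0, 0, 0], [0, 0, 0, 0, 0, 0.14, 0], [0, 0, 0, 0, 0, 0.13, 0], [0, 0, 0, 0, 0, 0, 0]]}}

```text
t: 9.25
ee_pos: [0.4612, 0.2175, 0.0218]
eef_rot: [0.123, -3.138, 0.0]
contact_force: [-0.7, -0.0, -0.8]
opening: 0.0
finger_force: 0.0
```

Emit:
{"name": "servo_tool", "arguments": {"commands": [[0, 0, 0, -0.2, 0, 0, 0], [0, 0, 0, -0.2, 0, 0, 0], [0, 0, 0, -0.1, 0, 0, 0], [0, 0, 0, 0, 0, 0, 0]]}}

```text
t: 9.65
ee_pos: [0.4854, 0.2196, 0.0223]
eef_rot: [0.123, -3.135, 0.0]
contact_force: [-6.6, 0.4, 3.9]
opening: -0.0001
finger_force: 3.2
```

```bash
python3 bl.py
```

```text
9.65 [0.4854 0.2196 0.0223] [-6.6  0.4  3.9] area 7825 box [[40.0, 293.0], [63.0, 239.0], [278.0, 329.0], [255.0, 383.0]]
[239.5 372.7] [ 57.5 300.3] 0.23 30 [0.5118 0.1884] [0.4844 0.1182] yaw -111.28
[ 78.8 249.4] [222.8 309.9] 0.18 39 [0.4836 0.1816] [0.4629 0.1287] yaw -111.39
```

Emit:
{"name": "servo_tool", "arguments": {"commands": [[0, 0, 0, 0.2, 0, 0, 0], [0, 0, 0, 0, 0, -0.9, 0], [0, 0, 0, 0, 0, -0.9, 0], [0, 0, 0, -0.6, 0.06, -0.4, 0], [0, 0, 0, -0.6, 0.06, 0, 0]]}}

```text
t: 10.2
ee_pos: [0.5395, 0.2305, 0.1383]
eef_rot: [-0.124, 3.129, 0.002]
contact_force: [1.0, -0.1, -0.2]
opening: 0.0002
finger_force: 0.0
```

Emit:
{"name": "servo_tool", "arguments": {"commands": [[0, 0, 0, -0.6, 0.06, 0, 0], [0, 0, 0, 0, 0, 0, 0], [0, 0, 0, 0, 0, 0, 0]]}}

```text
t: 10.5
ee_pos: [0.5655, 0.2347, 0.1325]
eef_rot: [0.123, -3.139, 0.0]
contact_force: [0.3, 0.1, -0.4]
opening: -0.0001
finger_force: 0.0
```

```bash
cat > al.py <<'E'
from h import *
import pickle
# automatic: predict edges from nominal world geometry, then fit
K=np.array([.5226,.2172]); X=np.array([np.cos(np.radians(5.3)),np.sin(np.radians(5.3))]); Y=np.array([-X[1],X[0]])
bd=np.array([-np.cos(np.radians(70.5)),-np.sin(np.radians(70.5))]); bn=np.array([bd[1],-bd[0]])  # breast dir, outward normal
def look(w=4):
    st=get_state(); im=snapshot("wrist"); np.save("wl.npy",im); pickle.dump(st,open("wl.pkl","wb")); C=cam("wrist",st)
    print(st["t"],st["ee_pos"].round(4),st["contact_force"].round(1))
    out={}
    P=K-.0072*X+.013*Y
    for n,a,b,z in [("breast",K+bd*.008,K+bd*.050,.025),("side",K+X*.006,K+X*.045,.025),("bladeout",P+bn*.012+bd*.03,P+bn*.012+bd*.115,.0185),("bladein",P-bn*.012+bd*.072,P-bn*.012+bd*.115,.0185),("stockR",P+.013*Y+.02*X,P+.013*Y+.075*X,.024)]:
        e=edge(im,proj(C,[*a,z]),proj(C,[*b,z]),w); A=ray(C,*e[0],z)[:2];B=ray(C,*e[1],z)[:2]; out[n]=(A,B)
        print(n,e[0].round(1),e[1].round(1),round(e[2],2),e[3],A.round(4),B.round(4),"yaw",round(yaw(A,B),2))
    return out,im,C
if __name__=="__main__": look(8)
E
python3 al.py
```

```text
10.5 [0.5655 0.2347 0.1325] [ 0.3  0.1 -0.4]
breast [286.3 165.4] [223.1 134.9] 0.2 39 [0.519 0.21 ] [0.5038 0.171 ] yaw -111.25
side [297.3 181.7] [299.6 241. ] 0.23 26 [0.5286 0.2173] [0.5674 0.2212] yaw 5.64
bladeout [281.9 120. ] [149.6  54.4] 0.2 39 [0.4925 0.2054] [0.4619 0.1265] yaw -111.24
bladein [205.1 126.3] [138.4  94.1] 0.19 40 [0.4999 0.1584] [0.4843 0.1185] yaw -111.33
stockR [339.5 191.6] [339.5 272. ] 0.12 38 [0.5329 0.2443] [0.5877 0.2495] yaw 5.36
```

```bash
python3 - <<'E'
from al import *
im=np.load("wl.npy"); st=pickle.load(open("wl.pkl","rb")); C=cam("wrist",st)
for s in (.006,.014,.022,.03,.038,.046,.052):
    c=proj(C,[*(K+bd*s),.025]); m=proj(C,[*(K+bd*s+bn*.01),.025])-c; m/=np.linalg.norm(m)
    t=np.arange(-5,9,1.); q=c+t[:,None]*m
    v=cv2.remap(im,q[:,0].astype(np.float32)[None],q[:,1].astype(np.float32)[None],cv2.INTER_LINEAR)[0]
    print(s,c.round(1),[tuple(int(y) for y in x) for x in v[:, :]] if s in(.014,.046) else [int(x[0]) for x in v],[int(x[2]) for x in v])
E
```

```text
0.006 [288.7 168.1] [116, 133, 150, 127, 113, 83, 91, 150, 175, 176, 178, 183, 185, 186] [26, 26, 28, 26, 23, 19, 55, 129, 155, 155, 157, 162, 164, 164]
0.014 [276.7 162.8] [(189, 101, 37), (189, 101, 36), (190, 101, 36), (190, 101, 35), (178, 94, 32), (130, 67, 24), (100, 64, 44), (189, 179, 163), (253, 251, 242), (240, 236, 226), (216, 210, 199), (196, 189, 174), (191, 183, 169), (187, 180, 166)] [37, 36, 36, 35, 32, 24, 44, 163, 242, 226, 199, 174, 169, 166]
0.022 [264.6 157.5] [189, 188, 189, 189, 168, 119, 92, 140, 233, 251, 249, 249, 250, 251] [36, 36, 35, 35, 31, 22, 30, 107, 213, 239, 238, 239, 240, 242]
0.03 [252.4 152.1] [188, 188, 189, 191, 181, 122, 84, 102, 209, 250, 249, 249, 249, 250] [35, 35, 36, 38, 36, 24, 17, 66, 188, 238, 238, 238, 239, 240]
0.038 [240.2 146.6] [188, 188, 189, 190, 180, 138, 87, 72, 144, 245, 249, 248, 249, 249] [36, 35, 35, 36, 35, 26, 16, 30, 117, 229, 239, 237, 238, 239]
0.046 [227.8 141.1] [(188, 101, 36), (188, 100, 35), (188, 101, 36), (189, 100, 35), (176, 92, 34), (118, 60, 23), (84, 40, 16), (74, 36, 15), (109, 85, 67), (211, 203, 188), (249, 247, 237), (248, 245, 237), (248, 245, 237), (248, 245, 237)] [36, 35, 36, 35, 34, 23, 16, 15, 67, 188, 237, 237, 237, 237]
0.052 [218.4 137. ] [187, 187, 188, 188, 177, 117, 90, 116, 153, 211, 247, 248, 247, 248] [35, 35, 36, 36, 33, 23, 19, 26, 59, 173, 235, 238, 235, 236]
```

The dark strip between breast edge and blade widens from 1.7 to 4 px, so the blade touches only the corner and stands about 1.8° too wide. The pivot slid slightly too far forward. I'll regrip, draw the bevel back 2 mm, then push farther out on the blade.

Emit:
{"name": "servo_tool", "arguments": {"commands": [[0, 0, 0, -0.45, 0, 0, 45], [0, 0, 0, -0.4, 0, 0, 45], [0, 0, 0, 0, 0, 0.7, 45], [0, 0, 0, 0, 0, 0.7, 45], [0, 0, 0, 0, 0, 0.55, 45]]}}

```text
t: 11.05
ee_pos: [0.6058, 0.238, 0.0333]
eef_rot: [0.124, -3.137, 0.001]
contact_force: [0.3, 0.7, -0.4]
opening: 0.0446
finger_force: 0.0
```

Emit:
{"name": "servo_tool", "arguments": {"commands": [[0, 0, 0, 0, 0, 0.1, 45], [0, 0, 0, 0, 0, 0, 20], [0, 0, 0, 0, 0, 0, 20], [0, 0, 0, 0, 0, 0, 20]]}}

```text
t: 11.45
ee_pos: [0.6081, 0.2386, 0.0318]
eef_rot: [-0.124, 3.138, 0.001]
contact_force: [-0.8, 0.6, -3.2]
opening: 0.025
finger_force: 35.3
```

Emit:
{"name": "servo_tool", "arguments": {"commands": [[0, 0, 0, 0.05, 0, 0.04, 20], [0, 0, 0, 0, -0.02, 0, 20], [0, 0, 0, 0, 0, 0.02, 20], [0, 0, 0, 0, -0.02, 0, 20], [0, 0, 0, 0, 0, 0, 20]]}}

```text
t: 11.95
ee_pos: [0.6074, 0.2379, 0.0309]
eef_rot: [-0.123, 3.134, 0.005]
contact_force: [-2.5, 5.5, 12.5]
opening: 0.0248
finger_force: 37.0
```

```bash
cat > pv.py <<'E'
from al import *
def inter(p,a,q,b): t=np.linalg.solve(np.array([a,-b]).T,q-p); return p+a*t[0]
d=lambda l:(l[1]-l[0])/np.linalg.norm(l[1]-l[0])
def pv(w=5):
    o,im,C=look(w); e=o["side"]; K2=e[0]+d(e)*((K-e[0])@d(e))
    print("gap side->stockR mm", [round(float((p-e[0])@np.array([-d(e)[1],d(e)[0]]))*1000,2) for p in o["stockR"]])
    db=d(o["bladeout"]); n=np.array([db[1],-db[0]]); P=inter(o["bladeout"][0]-n*.012,db,o["stockR"][0]-.013*Y,d(o["stockR"]))
    print("pivot",P.round(4),"heel mm",((P-K)@X*1000).round(2),((P-K)@Y*1000).round(2))
if __name__=="__main__": pv()
E
python3 pv.py
```

```text
11.95 [0.6074 0.2379 0.0309] [-2.5  5.5 12.5]
breast [256.1  69.6] [127.3  14.8] 0.45 22 [0.5188 0.2102] [0.5062 0.1699] yaw -107.33
side [278.7 103.5] [283.  217.3] 0.25 38 [0.5285 0.218 ] [0.5674 0.2212] yaw 4.82
bladeout [243.6 -12.6] [ -30.5 -150.1] 0.0 40 [0.4942 0.2045] [0.4656 0.1242] yaw -109.59
bladein [95.5  4.8] [-42.2 -60. ] 0.0 39 [0.5029 0.1568] [0.4884 0.1162] yaw -109.59
stockR [357.7 123.7] [354.1 273.2] 0.25 35 [0.5329 0.2449] [0.5877 0.2494] yaw 4.75
gap side->stockR mm [26.48, 26.4]
pivot [0.5162 0.2305] heel mm -5.18 13.8
```

Emit:
{"name": "servo_tool", "arguments": {"commands": [[0, 0, 0, 0, 0, -0.04, 20], [0, 0, 0, 0.05, 0, 0, 20], [0, 0, 0, 0, 0, 0, 20], [0, 0, 0, 0, 0, 0, 20]]}}

```text
t: 12.4
ee_pos: [0.6045, 0.2372, 0.0309]
eef_rot: [-0.123, 3.135, 0.004]
contact_force: [2.6, 6.1, 1.5]
opening: 0.0247
finger_force: 35.9
```

```bash
python3 - <<'E'
from al import *
o,im,C=look(4)
# stock front edge: sample along stock axis on left part of stock top, x from pivot 0..10
P=K-.009*X+.013*Y
c=cv2.cvtColor(im,cv2.COLOR_RGB2HSV)
st=get_state()
for y in (-.0115,.0115):
    row=[]
    for x in np.arange(-.008,.016,.001):
        q=proj(C,[*(P+y*Y+x*X),.024]); row.append(tuple(int(t) for t in im[int(round(q[1])),int(round(q[0]))]) if 0<=q[1]<480 else None)
    print(y,[(round(float(x)*1000),r[0] if r else None,r[2] if r else None) for x,r in zip(np.arange(-.008,.016,.001),row)])
E
```

```text
12.4 [0.6045 0.2372 0.0309] [2.6 6.1 1.5]
breast [256.3  83.3] [131.   24.8] 0.21 38 [0.52   0.2096] [0.5059 0.17  ] yaw -109.49
side [279.4 113. ] [284.7 225.1] 0.25 31 [0.5286 0.2176] [0.5674 0.2213] yaw 5.45
bladeout [246.2  -2.6] [ -24.9 -137.4] 0.0 40 [0.494  0.2047] [0.4654 0.1244] yaw -109.57
bladein [99.3 14.6] [-36.8 -49.1] 0.0 32 [0.5026 0.157 ] [0.4882 0.1163] yaw -109.57
stockR [357.4 132.8] [354.1 280.2] 0.23 33 [0.5329 0.2444] [0.5877 0.249 ] yaw 4.81
-0.0115 [(-8, 217, 197), (-7, 215, 194), (-6, 215, 195), (-5, 216, 196), (-4, 214, 193), (-3, 209, 190), (-2, 212, 191), (-1, 212, 191), (0, 216, 195), (1, 221, 199), (2, 222, 203), (3, 222, 201), (4, 115, 29), (5, 119, 32), (6, 117, 33), (7, 117, 33), (8, 118, 35), (9, 114, 32), (10, 235, 55), (11, 232, 53), (12, 229, 51), (13, 238, 54), (14, 255, 83), (15, 255, 80)]
0.0115 [(-8, 251, 77), (-7, 251, 73), (-6, 255, 255), (-5, 254, 242), (-4, 254, 247), (-3, 254, 246), (-2, 254, 243), (-1, 255, 221), (0, 255, 223), (1, 255, 250), (2, 254, 255), (3, 254, 255), (4, 177, 69), (5, 187, 48), (6, 185, 46), (7, 185, 48), (8, 186, 49), (9, 184, 48), (10, 255, 78), (11, 255, 83), (12, 255, 83), (13, 255, 79), (14, 255, 82), (15, 255, 82)]
```

The pivot is now 9 mm before the corner (stock front edge exactly where predicted), and the heel angle reads 114.9° again. I'll release and push the blade about 33 mm from the pivot.

Emit:
{"name": "servo_tool", "arguments": {"commands": [[0, 0, 0, 0, 0, 0, 45], [0, 0, 0, 0, 0, 0, 45], [0, 0, 0, 0, 0, -0.9, 45], [0, 0, 0, 0, 0, -0.9, 30], [0, 0, 0, 0.6, -0.1, 0, 0]]}}

```text
t: 12.95
ee_pos: [0.5805, 0.2291, 0.1273]
eef_rot: [-0.122, 3.124, 0.003]
contact_force: [0.6, -0.3, 0.4]
opening: 0.0166
finger_force: 0.0
```

Emit:
{"name": "servo_tool", "arguments": {"commands": [[0, 0, 0, 0.8, -0.1, 0, 0], [0, 0, 0, 0.8, -0.12, 0, 0], [0, 0, 0, 0.8, 0, 0, 0], [0, 0, 0, 0, 0, 0.7, 0], [0, 0, 0, 0, 0, 0.7, 0]]}}

```text
t: 13.45
ee_pos: [0.455, 0.2081, 0.0505]
eef_rot: [-0.124, 3.134, 0.0]
contact_force: [0.3, -0.7, -0.6]
opening: 0.0001
finger_force: 0.0
```

Emit:
{"name": "servo_tool", "arguments": {"commands": [[0, 0, 0, 0, 0, 0.4, 0], [0, 0, 0, 0, 0, 0, 0], [0, 0, 0, 0, 0, 0, 0]]}}

```text
t: 13.75
ee_pos: [0.4546, 0.2079, 0.0295]
eef_rot: [0.124, -3.139, 0.001]
contact_force: [0.2, -0.2, 0.3]
opening: -0.0
finger_force: 0.0
```

Lower 7 mm more, then push.

Emit:
{"name": "servo_tool", "arguments": {"commands": [[0, 0, 0, 0, 0, 0.14, 0], [0, 0, 0, -0.2, 0, 0, 0], [0, 0, 0, -0.16, 0, 0, 0], [0, 0, 0, -0.04, 0, 0, 0], [0, 0, 0, 0, 0, 0, 0]]}}

```text
t: 14.25
ee_pos: [0.4755, 0.2097, 0.0227]
eef_rot: [-0.123, 3.138, 0.0]
contact_force: [-0.1, -0.3, -1.0]
opening: 0.0002
finger_force: 0.0
```

Emit:
{"name": "servo_tool", "arguments": {"commands": [[0, 0, 0, -0.05, 0, 0, 0], [0, 0, 0, 0, 0, 0, 0]]}}

```text
t: 14.45
ee_pos: [0.4771, 0.2099, 0.0223]
eef_rot: [0.124, -3.139, 0.0]
contact_force: [-0.2, -0.1, -0.1]
opening: -0.0001
finger_force: 0.0
```

Emit:
{"name": "servo_tool", "arguments": {"commands": [[0, 0, 0, -0.03, 0, 0, 0], [0, 0, 0, 0, 0, 0, 0]]}}

```text
t: 14.65
ee_pos: [0.4784, 0.21, 0.0222]
eef_rot: [0.124, -3.139, 0.0]
contact_force: [-1.5, 0.3, -0.2]
opening: -0.0001
finger_force: 0.3
```

Emit:
{"name": "servo_tool", "arguments": {"commands": [[0, 0, 0, -0.03, 0, 0, 0], [0, 0, 0, 0, 0, 0, 0]]}}

```text
t: 14.85
ee_pos: [0.48, 0.2101, 0.0222]
eef_rot: [0.124, -3.139, 0.0]
contact_force: [-1.5, -0.6, -0.4]
opening: -0.0001
finger_force: 0.4
```

Emit:
{"name": "servo_tool", "arguments": {"commands": [[0, 0, 0, -0.02, 0, 0, 0], [0, 0, 0, 0, 0, 0, 0]]}}

```text
t: 15.05
ee_pos: [0.4806, 0.2102, 0.0221]
eef_rot: [0.124, -3.138, 0.0]
contact_force: [-2.6, 0.5, 0.6]
opening: -0.0003
finger_force: 1.1
```

```bash
python3 bl.py
```

```text
15.05 [0.4806 0.2102 0.0221] [-2.6  0.5  0.6] area 5687 box [[64.0, 318.0], [82.0, 263.0], [269.0, 326.0], [251.0, 380.0]]
[ 95.2 272.3] [220.6 314.9] 0.24 39 [0.481  0.1714] [0.4668 0.1245] yaw -106.94
[235.7 376. ] [ 78.7 321.8] 0.2 26 [0.5087 0.1775] [0.4884 0.1161] yaw -108.27
```

Emit:
{"name": "servo_tool", "arguments": {"commands": [[0, 0, 0, -0.02, 0, 0, 0], [0, 0, 0, 0, 0, 0, 0]]}}

```text
t: 15.3
ee_pos: [0.4812, 0.2103, 0.022]
eef_rot: [0.124, -3.137, 0.0]
contact_force: [-5.4, 0.2, 1.9]
opening: 0.0002
finger_force: 2.4
```

Emit:
{"name": "servo_tool", "arguments": {"commands": [[0, 0, 0, -0.02, 0, 0, 0], [0, 0, 0, 0, 0, 0, 0]]}}

```text
t: 15.5
ee_pos: [0.482, 0.2105, 0.022]
eef_rot: [0.124, -3.137, -0.0]
contact_force: [-5.4, 1.1, 3.0]
opening: -0.0002
finger_force: 2.8
```

```bash
python3 bl.py
```

```text
15.5 [0.482  0.2105 0.022 ] [-5.4  1.1  3. ] area 6119 box [[64.0, 311.0], [83.0, 257.0], [274.0, 326.0], [255.0, 380.0]]
[ 97.4 265.4] [224.5 313.9] 0.19 38 [0.4818 0.1732] [0.4653 0.126 ] yaw -109.3
[239.6 373.8] [ 79.1 316.3] 0.3 24 [0.5088 0.1795] [0.4873 0.1169] yaw -108.98
```

Emit:
{"name": "servo_tool", "arguments": {"commands": [[0, 0, 0, -0.02, 0, 0, 0], [0, 0, 0, 0, 0, 0, 0]]}}

```text
t: 15.75
ee_pos: [0.4824, 0.2105, 0.0219]
eef_rot: [0.124, -3.136, 0.0]
contact_force: [-8.1, 0.5, 4.4]
opening: 0.0002
finger_force: 3.8
```

```bash
python3 bl.py
```

```text
15.75 [0.4824 0.2105 0.0219] [-8.1  0.5  4.4] area 6231 box [[63.0, 309.0], [84.0, 255.0], [274.0, 329.0], [253.0, 383.0]]
[ 97.6 264.3] [225.2 313.6] 0.17 40 [0.4819 0.1736] [0.4652 0.1263] yaw -109.52
[238.8 374.4] [ 78.  314.7] 0.35 27 [0.5093 0.1793] [0.4869 0.1167] yaw -109.74
```

Flush: yaw −109.5 and the force is rising stiffly. I'll back off, go above the lever and verify before pressing.

Emit:
{"name": "servo_tool", "arguments": {"commands": [[0, 0, 0, 0.2, 0, 0, 0], [0, 0, 0, 0, 0, -0.9, 0], [0, 0, 0, 0, 0, -0.9, 0], [0, 0, 0, -0.6, 0.1, -0.4, 0], [0, 0, 0, -0.6, 0.1, 0, 0]]}}

```text
t: 16.3
ee_pos: [0.537, 0.2253, 0.1378]
eef_rot: [-0.124, 3.128, 0.002]
contact_force: [-0.2, 1.2, 1.0]
opening: -0.0002
finger_force: 0.0
```

Emit:
{"name": "servo_tool", "arguments": {"commands": [[0, 0, 0, -0.66, 0.12, 0, 0], [0, 0, 0, 0, 0, 0, 0], [0, 0, 0, 0, 0, 0, 0]]}}

```text
t: 16.6
ee_pos: [0.5656, 0.2328, 0.132]
eef_rot: [-0.124, 3.139, -0.0]
contact_force: [-1.2, 0.2, -0.1]
opening: -0.0
finger_force: 0.0
```

```bash
cat > wd.py <<'E'
from pv import *
def wedge():
    im=np.load("wl.npy"); st=pickle.load(open("wl.pkl","rb")); C=cam("wrist",st); out=[]
    for s in np.arange(.012,.05,.004):
        c=proj(C,[*(K+bd*s),.025]); m=proj(C,[*(K+bd*s+bn*.01),.025])-c; m/=np.linalg.norm(m)
        t=np.arange(-6,10,.25); q=c+t[:,None]*m
        v=cv2.remap(im,q[:,0].astype(np.float32)[None],q[:,1].astype(np.float32)[None],cv2.INTER_LINEAR)[0].astype(float)
        out.append((t[np.argmin(np.gradient(v[:32,0]))],t[np.argmax(np.gradient(v[:,2]))]))
    print("top edge, white edge px:",out)
pv(4); wedge()
E
python3 wd.py
```

```text
16.6 [0.5656 0.2328 0.132 ] [-1.2  0.2 -0.1]
breast [289.4 165.5] [225.2 137. ] 0.18 40 [0.519 0.21 ] [0.5051 0.1704] yaw -109.43
side [300.9 181.8] [301.9 241.2] 0.26 31 [0.5286 0.2177] [0.5675 0.2208] yaw 4.59
bladeout [284.6 120.8] [150.3  59.1] 0.16 40 [0.493  0.2052] [0.4647 0.125 ] yaw -109.5
bladein [206.9 128.9] [139.1  98.7] 0.2 39 [0.5015 0.1576] [0.4871 0.1171] yaw -109.57
stockR [342.6 191.7] [342.5 272.2] 0.11 35 [0.5329 0.2443] [0.5877 0.2495] yaw 5.39
gap side->stockR mm [26.22, 26.99]
pivot [0.5144 0.2295] heel mm -7.03 13.04
top edge, white edge px: [(np.float64(-0.5), np.float64(1.5)), (np.float64(-0.25), np.float64(1.25)), (np.float64(-0.5), np.float64(1.25)), (np.float64(-0.25), np.float64(1.5)), (np.float64(-0.25), np.float64(1.25)), (np.float64(-0.5), np.float64(1.5)), (np.float64(-0.75), np.float64(1.75)), (np.float64(-0.5), np.float64(1.5)), (np.float64(-0.25), np.float64(1.25)), (np.float64(-0.5), np.float64(1.5))]
```

Blade parallel along the whole breast (constant strip), blade yaw −109.5 matching the breast. Now I'll press the lever.

Emit:
{"name": "servo_tool", "arguments": {"commands": [[0, 0, 0, 0, 0.03, 0.5, 0], [0, 0, 0, 0, 0, 0.4, 0], [0, 0, 0, 0, 0, 0.2, 0], [0, 0, 0, 0, 0, 0.15, 0], [0, 0, 0, 0, 0, 0.1, 0]]}}

```text
t: 17.15
ee_pos: [0.5666, 0.2347, 0.0659]
eef_rot: [-0.124, 3.136, 0.001]
contact_force: [2.6, 1.2, 2.4]
opening: -0.0001
finger_force: 1.7
```

Emit:
{"name": "servo_tool", "arguments": {"commands": [[0, 0, 0, 0, 0, 0.1, 0], [0, 0, 0, 0, 0, 0.1, 0], [0, 0, 0, 0, 0, 0, 0]]}}

```text
t: 17.45
ee_pos: [0.5646, 0.2343, 0.054]
eef_rot: [0.124, -3.137, 0.0]
contact_force: [2.2, 1.6, 0.8]
opening: 0.0001
finger_force: 1.1
```

Emit:
{"name": "servo_tool", "arguments": {"commands": [[0, 0, 0, 0, 0, 0.06, 0], [0, 0, 0, 0, 0, 0, 0]]}}

```text
t: 17.65
ee_pos: [0.5649, 0.2343, 0.0514]
eef_rot: [0.124, -3.138, 0.0]
contact_force: [0.9, 0.5, 1.2]
opening: -0.0001
finger_force: 1.0
```

Emit:
{"name": "servo_tool", "arguments": {"commands": [[0, 0, 0, 0, 0, 0.06, 0], [0, 0, 0, 0, 0, 0, 0]]}}

```text
t: 17.85
ee_pos: [0.5652, 0.2343, 0.0485]
eef_rot: [0.124, -3.139, 0.0]
contact_force: [2.0, -0.1, 1.0]
opening: -0.0003
finger_force: 1.1
```

```bash
python3 - <<'E'
from h import *
st=get_state()
for n in("wrist","scene","side"):
    im=snapshot(n); h=cv2.cvtColor(im,cv2.COLOR_RGB2HSV); m=((h[:,:,0]<5)|(h[:,:,0]>175))&(h[:,:,1]>200)&(h[:,:,2]>110)
    C=cam(n,st)
    k,l,s,c=cv2.connectedComponentsWithStats(m.astype(np.uint8)); print(n,[(s[i].tolist(),c[i].round(1).tolist()) for i in range(1,k) if s[i,4]>6])
    for x,z in((.042,.070),(.055,.036),(.05,.055)):
        p=np.array([.5144,.2295])+x*np.array([.9957,.0924]); print(x,z,proj(C,[*p,z]).round(1))
E
```

```text
wrist [([300, 243, 39, 44, 1575], [319.3, 264.5])]
0.042 0.07 [319.5 336.2]
0.055 0.036 [320.2 318.5]
0.05 0.055 [320.  332.7]
scene [([271, 118, 14, 16, 64], [277.5, 125.5]), ([449, 326, 4, 4, 10], [450.6, 328.0]), ([417, 381, 10, 9, 71], [421.1, 384.9])]
0.042 0.07 [372.9 314.7]
0.055 0.036 [368.2 324.2]
0.05 0.055 [370.2 319.5]
side [([238, 128, 8, 8, 42], [241.6, 131.3]), ([266, 192, 7, 5, 22], [268.6, 194.1]), ([368, 408, 23, 36, 327], [378.7, 425.8])]
0.042 0.07 [270.3 182.9]
0.055 0.036 [274.2 189.5]
0.05 0.055 [272.6 185.4]
```

```bash
python3 - <<'E'
from h import *
P=np.array([.5144,.2295]);X=np.array([.9957,.0924])
W=cam("wrist",get_state());S=cam("side")
for v in(243,264.5,287):
    for z in(.036,.045,.055,.065,.072):
        p=ray(W,319.3,v,z); print(v,z,((p[:2]-P)@X*1000).round(1),proj(S,p).round(1) if v==264.5 else "")
E
```

```text
243 0.036 21.8 
243 0.045 18.9 
243 0.055 15.6 
243 0.065 12.3 
243 0.072 10.0 
264.5 0.036 30.8 [268.  193.9]
264.5 0.045 27.3 [266.9 192.2]
264.5 0.055 23.3 [265.6 190.3]
264.5 0.065 19.4 [264.3 188.4]
264.5 0.072 16.6 [263.4 187. ]
287 0.036 40.6 
287 0.045 36.4 
287 0.055 31.8 
287 0.065 27.1 
287 0.072 23.9
```

Emit:
{"name": "servo_tool", "arguments": {"commands": [[0, 0, 0, 0, 0, -0.6, 0], [0, 0, 0, 0, 0, -0.6, 0], [0, 0, 0, 0, 0, -0.46, 0], [0, 0, 0, 0, 0, 0, 0], [0, 0, 0, 0, 0, 0, 0]]}}

```text
t: 18.5
ee_pos: [0.5648, 0.2344, 0.1315]
eef_rot: [0.124, -3.138, 0.0]
contact_force: [0.4, 0.1, -0.4]
opening: -0.0002
finger_force: 0.0
```

```bash
python3 wd.py; python3 - <<'E'
from h import *
import pickle
im=np.load("wl.npy");C=cam("wrist",pickle.load(open("wl.pkl","rb")))
h=cv2.cvtColor(im,cv2.COLOR_RGB2HSV); m=((h[:,:,0]<5)|(h[:,:,0]>175))&(h[:,:,1]>200)&(h[:,:,2]>110)
k,l,s,c=cv2.connectedComponentsWithStats(m.astype(np.uint8)); print([(s[i].tolist(),c[i].round(1).tolist()) for i in range(1,k) if s[i,4]>30])
for x in(.042,.055):
  for z in (.036,.07): print(x,z,proj(C,[*(np.array([.5144,.2295])+x*np.array([.9957,.0924])),z]).round(1))
S=snapshot("side");h=cv2.cvtColor(S,cv2.COLOR_RGB2HSV); m=((h[:,:,0]<5)|(h[:,:,0]>175))&(h[:,:,1]>200)&(h[:,:,2]>110)
k,l,s,c=cv2.connectedComponentsWithStats(m.astype(np.uint8)); print([(s[i].tolist(),c[i].round(1).tolist()) for i in range(1,k) if s[i,4]>6])
E
```

```text
18.5 [0.5648 0.2344 0.1315] [ 0.4  0.1 -0.4]
breast [286.  168.5] [221.8 139.8] 0.18 30 [0.5201 0.2096] [0.506 0.17 ] yaw -109.64
side [297.8 183.2] [299.8 242.6] 0.2 29 [0.5286 0.2174] [0.5674 0.221 ] yaw 5.35
bladeout [283.8 118.3] [149.2  56.7] 0.05 38 [0.4907 0.2061] [0.4625 0.1262] yaw -109.41
bladein [204.3 130.1] [135.5 101.9] 1.51 31 [0.5014 0.1576] [0.4882 0.1165] yaw -107.79
stockR [340.2 193.1] [341.4 273.7] 0.27 36 [0.5329 0.2444] [0.5876 0.2504] yaw 6.26
gap side->stockR mm [26.51, 27.38]
pivot [0.5115 0.229 ] heel mm -10.0 12.76
top edge, white edge px: [(np.float64(-0.25), np.float64(5.25)), (np.float64(-0.5), np.float64(5.0)), (np.float64(-0.5), np.float64(5.0)), (np.float64(-0.25), np.float64(5.0)), (np.float64(-0.5), np.float64(4.75)), (np.float64(-0.5), np.float64(5.0)), (np.float64(-0.25), np.float64(5.5)), (np.float64(-0.25), np.float64(5.0)), (np.float64(-0.5), np.float64(4.75)), (np.float64(-0.5), np.float64(5.25))]
[([623, 14, 15, 25, 239], [629.7, 26.1]), ([308, 195, 25, 30, 702], [320.1, 209.8])]
0.042 0.036 [319.9 232.4]
0.042 0.07 [319.8 250.7]
0.055 0.036 [320.2 252.2]
0.055 0.07 [320.1 273.3]
[([238, 128, 8, 8, 42], [241.6, 131.3]), ([265, 192, 7, 5, 22], [267.9, 194.4]), ([367, 408, 24, 36, 329], [378.6, 425.9])]
```

```bash
python3 - <<'E'
from h import *
import pickle
C=cam("wrist",pickle.load(open("wl.pkl","rb")));S=cam("side")
P=np.array([.5115,.229]);X=np.array([.9957,.0924])
for v in (195,209.8,225):
  for z in(.03,.04,.05,.06,.07): p=ray(C,320.1,v,z); print(v,z,p.round(4)[:2],((p[:2]-P)@X*1000).round(1),proj(S,p).round(1))
im=np.load("wl.npy"); save("fin",cv2.resize(im[60:280,180:473],None,fx=2.7,fy=2.7,interpolation=cv2.INTER_CUBIC))
E
```

```text
195 0.03 [0.534  0.2318] 22.6 [265.1 197.4]
195 0.04 [0.5321 0.2316] 20.7 [264.4 195.2]
195 0.05 [0.5301 0.2315] 18.8 [263.6 192.9]
195 0.06 [0.5282 0.2314] 16.9 [262.9 190.6]
195 0.07 [0.5263 0.2312] 14.9 [262.2 188.4]
209.8 0.03 [0.5433 0.2325] 32.0 [267.5 195.7]
209.8 0.04 [0.541  0.2323] 29.7 [266.7 193.5]
209.8 0.05 [0.5386 0.2322] 27.3 [265.9 191.4]
209.8 0.06 [0.5363 0.232 ] 25.0 [265.1 189.2]
209.8 0.07 [0.534  0.2318] 22.6 [264.3 186.9]
225 0.03 [0.5531 0.2333] 41.8 [270.1 193.9]
225 0.04 [0.5504 0.2331] 39.1 [269.2 191.8]
225 0.05 [0.5476 0.2329] 36.3 [268.3 189.7]
225 0.06 [0.5448 0.2327] 33.5 [267.4 187.6]
225 0.07 [0.5421 0.2325] 30.7 [266.4 185.5]
```

View pics/fin.png

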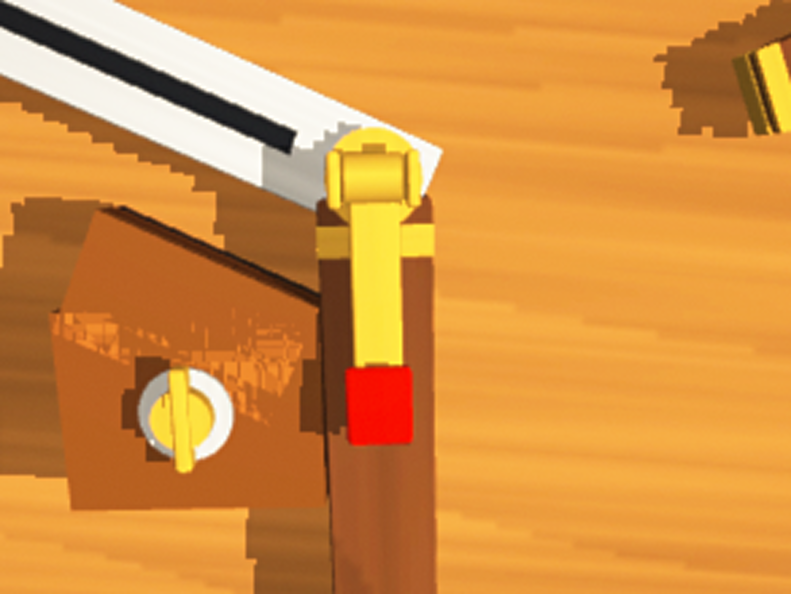

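The picture shows the bevel slid back. The stock's front is at crop row 200 against the heel corner at row 300, with the blade still about parallel to the breast, and the lever now looks long, i.e. nearly level (axle (375,175), red end row 443). I'll measure blade angle and lever.

```bash
cat > ang.py <<'E'
from h import *
import pickle
im=np.load("wl.npy");C=cam("wrist",pickle.load(open("wl.pkl","rb")))
c=lambda x,y:(x/2.7+180,y/2.7+60)
def E(n,a,b,z,w):
    e=edge(im,c(*a),c(*b),w); A=ray(C,*e[0],z)[:2];B=ray(C,*e[1],z)[:2]; print(n,e[0].round(1),e[1].round(1),round(e[2],2),e[3],A.round(4),B.round(4),round(yaw(A,B),2)); return A,B
bo=E("bladeout",(125,4),(400,131),.0185,4); bi=E("bladein",(10,79),(290,200),.0185,4)
sr=E("stockR",(435,270),(436,590),.024,3); sl=E("stockL",(324,350),(331,500),.024,3);slo=E("stockL2",(330,510),(334,590),.024,3)
br=E("breast",(125,212),(300,292),.025,3); sd=E("side",(318,330),(325,490),.025,3)
def inter(p,a,q,b): t=np.linalg.solve(np.array([a,-b]).T,q-p); return p+a*t[0]
d=lambda l:(l[1]-l[0])/np.linalg.norm(l[1]-l[0])
mid=((bo[0]+bo[1])/2+(bi[0]+bi[1])/2)/2
D=d(bo)+d(bi);D/=np.linalg.norm(D); s=d(sr); Y=np.array([-s[1],s[0]])
nb=np.array([D[1],-D[0]]); 
P=inter(bo[0]+nb*.012,D,sr[0]-.013*Y,s); print("blade width",abs((bo[0]-bi[0])@nb),"pivot",P)
for z in(.036,.045,.055,.06):
  print(z,[round(float((ray(C,*c(380,v),z)[:2]-P)@s)*1000,1) for v in(367,443)])
E
python3 ang.py
```

```text
bladeout [226.1  61.8] [328.4 107.9] 0.21 40 [0.4618 0.1709] [0.4826 0.2328] 71.45
bladein [184.   88.7] [287.5 133.9] 0.19 40 [0.4785 0.1459] [0.4997 0.2089] 71.39
stockR [340.6 160. ] [340.5 278.5] 0.16 31 [0.5124 0.2427] [0.5912 0.2501] 5.36
stockL [298.2 189.7] [299.8 245.3] 0.25 35 [0.5329 0.2179] [0.5697 0.2211] 5.11
stockL2 [301.2 248.9] [302.5 278.6] 0.26 30 [0.5721 0.2222] [0.5933 0.2244] 6.03
breast [227.2 136.6] [292.3 165.5] 0.19 35 [0.5038 0.1733] [0.518  0.2134] 70.55
side [297.8 182.2] [299.8 241.5] 0.21 30 [0.528  0.2174] [0.5667 0.221 ] 5.34
blade width 0.023798643895770858 pivot [0.4936051  0.22791081]
0.036 [40.0, 57.5]
0.045 [38.2, 55.0]
0.055 [36.3, 52.3]
0.06 [35.3, 50.9]
```

The lever is level (end at 57.5 mm, z 36), so it's locked. But the finger dragged the bevel back and the blade reads about 114.0° against the heel's 114.9°. I'll regrip and bring the locked bevel flush against the heel again to check the fit closely.

Emit:
{"name": "servo_tool", "arguments": {"commands": [[0, 0, 0, -0.37, 0.01, 0, 45], [0, 0, 0, 0, 0, 0.7, 45], [0, 0, 0, 0, 0, 0.7, 45], [0, 0, 0, 0, 0, 0.6, 45], [0, 0, 0, 0, 0, 0.04, 45]]}}

```text
t: 19.1
ee_pos: [0.5808, 0.2354, 0.0244]
eef_rot: [0.123, -3.132, 0.002]
contact_force: [0.1, -0.2, 0.8]
opening: 0.0447
finger_force: 0.0
```

Emit:
{"name": "servo_tool", "arguments": {"commands": [[0, 0, 0, 0, 0, 0, 45], [0, 0, 0, 0, 0, 0, 20], [0, 0, 0, 0, 0, 0, 20], [0, 0, 0, 0, 0, 0, 20], [0, 0, 0, -0.2, 0.02, 0, 20]], "newtons": 50}}

```text
t: 19.6
ee_pos: [0.5922, 0.2382, 0.0307]
eef_rot: [0.124, -3.136, 0.001]
contact_force: [-1.8, 0.7, 2.1]
opening: 0.0244
finger_force: 50.3
```

Emit:
{"name": "servo_tool", "arguments": {"commands": [[0, 0, 0, -0.09, -0.02, -0.02, 20], [0, 0, 0, -0.09, -0.02, 0, 20], [0, 0, 0, 0, -0.02, 0, 20], [0, 0, 0, 0, 0, 0, 20]]}}

```text
t: 20.0
ee_pos: [0.603, 0.2373, 0.0308]
eef_rot: [-0.122, 3.138, 0.004]
contact_force: [0.0, 6.7, -1.7]
opening: 0.0243
finger_force: 49.8
```

```bash
cat > w2.py <<'E'
from al import *
o,im,C=look(4)
e=o["side"]; ds=(e[1]-e[0])/np.linalg.norm(e[1]-e[0]); n=np.array([-ds[1],ds[0]])
print("gap",[round(float((p-e[0])@n)*1000,2) for p in o["stockR"]])
out=[]
for s in np.arange(.010,.052,.004):
    c=proj(C,[*(K+bd*s),.025]); m=proj(C,[*(K+bd*s+bn*.01),.025])-c; m/=np.linalg.norm(m)
    t=np.arange(-6,40,.25); q=c+t[:,None]*m
    if q[-1].min()<0 : 
        t=t[(q>0).all(1)]; q=q[(q>0).all(1)]
    if len(t)<40: continue
    v=cv2.remap(im,q[:,0].astype(np.float32)[None],q[:,1].astype(np.float32)[None],cv2.INTER_LINEAR)[0].astype(float)
    b=cv2.GaussianBlur(v[:,2][None],(0,0),2)[0]; k=np.argmax(np.gradient(b)); A=ray(C,*q[k],.0185)[:2]
    k2=np.argmin(np.gradient(v[:48,0])); B=ray(C,*q[k2],.025)[:2]
    out.append((s*1000,round(float((A-B)@bn)*1000,2), round(float((B-K)@bn)*1000,2)))
print("s, blade gap mm, top edge:",[tuple(float(round(x,2)) for x in r) for r in out])
g=np.array(out); 
if len(g)>2: print("blade vs breast slope deg",np.degrees(np.polyfit(g[:,0],g[:,1],1)[0]))
E
python3 w2.py
```

```text
20.0 [0.603  0.2373 0.0308] [ 0.   6.7 -1.7]
breast [257.6  84.5] [133.   26.6] 0.06 34 [0.5188 0.2102] [0.5048 0.1707] yaw -109.44
side [278.4 117.6] [283.7 229. ] 0.24 30 [0.5286 0.2175] [0.5674 0.2211] yaw 5.39
bladeout [245.8   3.1] [ -23.3 -130.1] 0.0 40 [0.494  0.2047] [0.4654 0.1244] yaw -109.57
bladein [103.3  12.5] [-36.5 -40.4] 1.21 28 [0.5003 0.1583] [0.4889 0.1159] yaw -105.07
stockR [355.7 137.1] [354.2 283.7] 0.23 34 [0.533  0.2442] [0.5877 0.2493] yaw 5.4
gap [26.17, 26.18]
s, blade gap mm, top edge: [(10.0, 1.84, -0.08), (14.0, 1.99, -0.16), (18.0, 1.98, -0.16), (22.0, 1.89, -0.08), (26.0, 1.96, -0.15), (30.0, 1.87, -0.08), (34.0, 1.94, -0.15), (38.0, 1.93, -0.15), (42.0, 1.84, -0.08), (46.0, 1.83, -0.08), (50.0, 1.9, -0.15)]
blade vs breast slope deg -0.09115237649808668
```

With the stock flat against the heel (26.17/26.18 mm), the locked blade is parallel to the breast within 0.1°. I'll close the last 2 mm to confirm.

Emit:
{"name": "servo_tool", "arguments": {"commands": [[0, 0, 0, -0.03, 0, 0, 20], [0, 0, 0, -0.02, 0, 0, 20], [0, 0, 0, 0, 0, 0, 20], [0, 0, 0, 0, 0, 0, 20]]}}

```text
t: 20.45
ee_pos: [0.6035, 0.2374, 0.0307]
eef_rot: [0.123, -3.136, -0.003]
contact_force: [-7.2, 4.3, 2.9]
opening: 0.0244
finger_force: 50.5
```

```bash
python3 w2.py
```

```text
20.45 [0.6035 0.2374 0.0307] [-7.2  4.3  2.9]
breast [257.6  83. ] [133.3  25.1] 0.12 40 [0.5188 0.2102] [0.5049 0.1707] yaw -109.4
side [278.4 116.2] [283.6 227.7] 0.27 31 [0.5286 0.2174] [0.5674 0.2211] yaw 5.39
bladeout [246.    1.8] [ -21.9 -130.9] 0.0 40 [0.494  0.2047] [0.4654 0.1244] yaw -109.57
bladein [100.4  18.3] [-34.4 -43.9] 0.14 29 [0.5025 0.157 ] [0.4882 0.1163] yaw -109.3
stockR [355.7 135.7] [354.1 282.7] 0.26 34 [0.533  0.2441] [0.5877 0.2493] yaw 5.4
gap [26.16, 26.17]
s, blade gap mm, top edge: [(10.0, 1.63, -0.24), (14.0, 1.47, 0.0), (18.0, 1.46, -0.08), (22.0, 1.53, -0.16), (26.0, 1.37, -0.0), (30.0, 1.51, -0.15), (34.0, 1.35, -0.0), (38.0, 1.35, -0.0), (42.0, 1.49, -0.15), (46.0, 1.33, -0.0), (50.0, 1.33, 0.0)]
blade vs breast slope deg -0.30601154967214517
```

Flush on contact (7 N), gap constant, so the locked angle is right. Now I'll back off slightly, lift, and carry the bevel over toward the trimmer.

Emit:
{"name": "servo_tool", "arguments": {"commands": [[0, 0, 0, 0.06, 0.06, 0, 20], [0, 0, 0, 0, 0.02, -0.5, 20], [0, 0, 0, 0, 0, -0.8, 20], [0, 0, 0, 0, 0, -0.9, 20], [0, 0, 0, 0, 0, -0.9, 20]]}}

```text
t: 21.0
ee_pos: [0.6016, 0.2394, 0.1866]
eef_rot: [0.124, -3.138, 0.001]
contact_force: [1.1, -0.4, -2.4]
opening: 0.024
finger_force: 49.9
```

Emit:
{"name": "servo_tool", "arguments": {"commands": [[0, 0, 0, -0.04, -0.6, -0.3, 20], [0, 0, 0, -0.04, -0.7, 0, 20], [0, 0, 0, -0.04, -0.7, 0, 20], [0, 0, 0, -0.04, -0.7, 0, 20], [0, 0, 0, -0.04, -0.6, 0, 20]]}}

```text
t: 21.5
ee_pos: [0.625, 0.074, 0.2005]
eef_rot: [0.123, -3.139, 0.001]
contact_force: [0.8, -0.8, -2.9]
opening: 0.0247
finger_force: 49.8
```

Emit:
{"name": "servo_tool", "arguments": {"commands": [[0, 0, 0, 0, 0, 0, 20], [0, 0, 0, 0, 0, 0, 20]]}}

```text
t: 21.7
ee_pos: [0.6249, 0.0752, 0.2004]
eef_rot: [0.121, -3.139, -0.0]
contact_force: [0.1, 0.4, -2.0]
opening: 0.0244
finger_force: 49.9
```

```bash
python3 - <<'E'
from h import *
import pickle
st=get_state(); im=snapshot("wrist"); np.save("t1.npy",im); pickle.dump(st,open("t1.pkl","wb")); C=cam("wrist",st)
print(st["t"],st["ee_pos"],R.from_rotvec(st["eef_rot"]).as_matrix().round(4).tolist(),st["opening"],st["finger_force"])
O=np.array([.444,-.006]); X=np.array([np.cos(np.radians(5.4)),np.sin(np.radians(5.4))]);Y=np.array([-X[1],X[0]])
for n,x,y,z in [("origin",0,0,.031),("bar150",.15,0,.031),("bar290",.29,0,.031),("barout100",.1,.04,.031),("barout250",.25,.04,.031),("fpiv",0,-.025,.05)]: print(n,proj(C,[*(O+x*X+y*Y),z]).round(0))
# white-ish columns per row
h=cv2.cvtColor(im,cv2.COLOR_RGB2HSV)
for v in range(20,440,40):
    w=(h[v,:,1]<40)&(h[v,:,2]>190); d=np.flatnonzero(np.diff(np.r_[0,w.astype(int),0])); r=[(int(a),int(b)) for a,b in d.reshape(-1,2) if b-a>6]; print(v,r)
E
```

```text
21.7 [0.62492774 0.07519517 0.20036373] [[-0.997, -0.0768, -0.0005], [-0.0768, 0.997, 0.0001], [0.0005, 0.0001, -1.0]] 0.0244445135102624 49.88224603035178
origin [220. -55.]
bar150 [238. 171.]
bar290 [251. 329.]
barout100 [286. 103.]
barout250 [294. 287.]
fpiv [171. -68.]
20 [(121, 188), (230, 299)]
60 [(208, 236), (349, 359)]
100 [(224, 275)]
140 [(172, 180), (191, 199), (228, 277)]
180 [(178, 186), (231, 279)]
220 [(235, 280)]
260 [(184, 191), (239, 282), (423, 432)]
300 [(132, 140), (169, 179), (242, 259), (411, 434)]
340 []
380 []
420 []
```

Emit:
{"name": "servo_tool", "arguments": {"commands": [[0, 0, 0, 0.6, 0, 0, 20], [0, 0, 0, 0.6, 0, 0, 20], [0, 0, 0, 0.6, 0, 0, 20], [0, 0, 0, 0.6, 0, 0, 20], [0, 0, 0, 0, 0, 0, 20]]}}

```text
t: 22.25
ee_pos: [0.5016, 0.0682, 0.1999]
eef_rot: [0.127, -3.135, -0.001]
contact_force: [0.2, -0.3, -3.8]
opening: 0.0246
finger_force: 49.9
```

Emit:
{"name": "servo_tool", "arguments": {"commands": [[0, 0, 0, 0, 0, 0, 20], [0, 0, 0, 0, 0, 0, 20]]}}

```text
t: 22.45
ee_pos: [0.5064, 0.0672, 0.2013]
eef_rot: [-0.125, 3.137, -0.0]
contact_force: [-0.5, 0.8, -2.5]
opening: 0.0244
finger_force: 49.9
```

```bash
python3 - <<'E'
from h import *
import pickle
def E(im,C,n,a,b,z,w):
    e=edge(im,a,b,w); A=ray(C,*e[0],z);B=ray(C,*e[1],z); print(n,e[0].round(1),e[1].round(1),round(e[2],2),e[3],A.round(4)[:2],B.round(4)[:2],round(yaw(A,B),2))
im=np.load("t1.npy");C=cam("wrist",pickle.load(open("t1.pkl","rb")))
E(im,C,"bar in",(226,115),(241,275),.031,4);E(im,C,"bar out",(276,120),(282,270),.031,4)
st=get_state(); im=snapshot("wrist"); np.save("t2.npy",im); pickle.dump(st,open("t2.pkl","wb")); C=cam("wrist",st)
print(st["t"],st["ee_pos"])
h=cv2.cvtColor(im,cv2.COLOR_RGB2HSV)
for v in range(10,420,20):
    w=(h[v,:,1]<40)&(h[v,:,2]>190); d=np.flatnonzero(np.diff(np.r_[0,w.astype(int),0])); print(v,[(int(a),int(b)) for a,b in d.reshape(-1,2) if b-a>8])
b=(h[:,:,2]<60).astype(np.uint8); b[300:]=0; k,l,s,c=cv2.connectedComponentsWithStats(b); print([(s[i].tolist(),c[i].round(0).tolist()) for i in range(1,k) if s[i,4]>80])
E
```

```text
bar in [225.  115.1] [239.3 275.2] 0.23 36 [ 0.552  -0.0023] [0.6817 0.01  ] 5.41
bar out [277. 120.] [284.8 269.9] 0.31 26 [0.5525 0.0368] [0.6738 0.0486] 5.54
22.45 [0.50640345 0.06719238 0.20133201]
10 [(100, 166), (209, 278)]
30 [(143, 209), (251, 319)]
50 [(186, 252), (261, 271), (349, 360)]
70 []
90 []
110 [(221, 272)]
130 [(0, 46), (54, 84), (189, 210), (223, 273)]
150 [(225, 274)]
170 [(41, 105), (227, 275)]
190 [(228, 276)]
210 [(230, 277)]
230 [(232, 277)]
250 [(234, 279)]
270 [(169, 178), (183, 192), (236, 281)]
290 [(237, 273)]
310 [(187, 199), (239, 252)]
330 []
350 []
370 []
390 []
410 [(277, 288)]
[([147, 0, 118, 53, 1739], [212.0, 22.0]), ([274, 0, 35, 18, 472], [292.0, 7.0]), ([44, 45, 19, 119, 943], [51.0, 101.0]), ([21, 172, 34, 24, 652], [37.0, 183.0]), ([70, 187, 128, 81, 928], [126.0, 235.0]), ([412, 216, 24, 78, 448], [419.0, 253.0])]
```

```bash
python3 - <<'E'
from h import *
import pickle
im=np.load("t2.npy");C=cam("wrist",pickle.load(open("t2.pkl","rb")))
h=cv2.cvtColor(im,cv2.COLOR_RGB2HSV)
for v in (110,130,150,170,190): print(v,[int(x) for x in h[v,0:230:6,2]])
# bar near end
print("col246",[int(x) for x in h[80:120:2,246,2]],[int(x) for x in h[80:120:2,246,1]])
m=((h[:,:,1]<40)&(h[:,:,2]>195)).astype(np.uint8); m[:75]=0;m[230:]=0;m[:,216:]=0
m=cv2.morphologyEx(m,cv2.MORPH_OPEN,np.ones((5,5)))
k,l,s,c=cv2.connectedComponentsWithStats(m)
for i in range(1,k):
    if s[i,4]>60:
        p=np.argwhere(l==i)[:,::-1].astype(np.float32); print(s[i].tolist(),cv2.boxPoints(cv2.minAreaRect(p)).round(1).tolist())
E
```

```text
110 [168, 164, 175, 171, 179, 163, 255, 175, 35, 173, 165, 178, 173, 122, 97, 103, 101, 103, 105, 108, 100, 104, 106, 105, 183, 175, 184, 191, 191, 178, 183, 186, 186, 186, 180, 179, 118, 252, 249]
130 [209, 210, 230, 232, 228, 243, 246, 253, 26, 226, 253, 254, 255, 246, 181, 148, 149, 155, 135, 137, 121, 187, 121, 117, 118, 156, 175, 173, 146, 99, 103, 100, 248, 247, 201, 190, 174, 135, 248]
150 [166, 171, 172, 167, 177, 175, 186, 184, 167, 29, 176, 172, 116, 98, 103, 100, 166, 172, 167, 168, 170, 168, 167, 171, 173, 174, 173, 174, 162, 136, 181, 185, 180, 189, 186, 199, 193, 107, 249]
170 [174, 170, 101, 101, 104, 105, 108, 227, 246, 243, 244, 245, 242, 244, 247, 248, 248, 247, 169, 116, 97, 100, 176, 107, 106, 106, 185, 186, 182, 244, 189, 192, 185, 183, 181, 182, 186, 113, 251]
190 [96, 98, 160, 157, 31, 20, 19, 17, 10, 158, 93, 103, 19, 65, 103, 101, 117, 109, 104, 102, 100, 109, 109, 106, 112, 104, 177, 188, 179, 190, 181, 189, 185, 188, 189, 186, 187, 188, 208]
col246 [182, 188, 183, 188, 192, 190, 186, 182, 176, 231, 250, 250, 250, 251, 250, 252, 159, 101, 104, 104] [29, 28, 31, 27, 27, 28, 27, 27, 28, 12, 3, 4, 3, 4, 4, 3, 11, 8, 12, 12]
[181, 115, 30, 28, 547] [[179.60000610351562, 119.30000305175781], [202.8000030517578, 110.5999984741211], [212.1999969482422, 135.39999389648438], [188.89999389648438, 144.1999969482422]]
[47, 154, 58, 31, 1115] [[45.599998474121094, 168.1999969482422], [97.5999984741211, 149.3000030517578], [106.19999694824219, 173.10000610351562], [54.29999923706055, 192.0]]
```

```bash
python3 - <<'E'
from h import *
import pickle
im=np.load("t2.npy");C=cam("wrist",pickle.load(open("t2.pkl","rb")))
yw=np.radians(5.41);X=np.array([np.cos(yw),np.sin(yw)]);Y=np.array([-X[1],X[0]]);B0=np.array([.552,-.0023])
T=lambda p:np.round([((p[:2]-B0)@X)*1000,((p[:2]-B0)@Y)*1000],1)
def E(n,a,b,z,w):
    e=edge(im,a,b,w); A=ray(C,*e[0],z);B=ray(C,*e[1],z); print(n,e[0].round(1),e[1].round(1),round(e[2],2),e[3],T(A),T(B),"yaw rel",round(yaw(A,B)-5.41,2)); return T(A),T(B)
E("bar in",(221.5,112),(236,268),.031,3); E("barend",(228,98.5),(262,98.5),.031,4)
u=E("up far",(97.6,149.3),(50,166.6),.049,4); E("up near",(200,111.6),(184,117.5),.049,4)
l=E("low far",(100,175.3),(58,190.6),.049,4); E("low near",(209,136.5),(191,143),.049,4)
E("end far",(45.6,168.2),(54.3,192),.049,4)
for s in (.2,.35,.5,.65,.8):   # profile across fence lower edge
    a=np.array([106,173])*(1-s)+np.array([54.3,192])*s; m=np.array([.342,.94]); q=a+np.arange(-5,8)[:,None]*m
    print([tuple(int(t) for t in im[int(round(y)),int(round(x))][::2]) for x,y in q])
E
```

```text
bar in [220.8 112.1] [234.8 268.1] 0.22 37 [-120.4   -0.3] [ 6.  -0.2] yaw rel 0.01
barend [228.   98.7] [262.   97.1] 0.22 35 [-129.8    6. ] [-130.5   31.4] yaw rel 91.51
up far [ 97.5 149.1] [ 50.  166.6] 0.23 38 [-95.9 -87.8] [ -83.8 -125.3] yaw rel -72.22
up near [200.4 112.7] [183.9 117.1] 0.24 30 [-119.8  -10.2] [-117.   -22.3] yaw rel -77.0
low far [100.2 176. ] [ 57.2 188.5] 0.27 27 [-76.4 -89.5] [ -67.6 -123.6] yaw rel -75.43
low near [209.  136.5] [190.9 142.6] 0.24 40 [-103.5   -5.8] [-99.4 -19.4] yaw rel -73.19
end far [ 46.5 167.9] [ 59.5 190.1] 0.4 22 [ -83.  -128.1] [ -66.3 -122.1] yaw rel 19.68
[(248, 242), (247, 241), (247, 242), (248, 243), (240, 234), (175, 164), (127, 119), (98, 90), (102, 92), (102, 90), (102, 91), (103, 91), (102, 91)]
[(247, 242), (247, 241), (247, 242), (248, 242), (232, 222), (161, 150), (131, 122), (171, 152), (171, 152), (115, 102), (104, 92), (106, 93), (106, 94)]
[(247, 242), (246, 241), (247, 242), (248, 243), (234, 224), (234, 224), (152, 141), (101, 93), (104, 92), (103, 90), (103, 91), (103, 91), (103, 92)]
[(247, 241), (247, 242), (249, 244), (249, 243), (245, 239), (187, 176), (88, 81), (56, 53), (23, 24), (19, 20), (18, 19), (19, 19), (18, 19)]
[(248, 243), (248, 243), (188, 177), (166, 156), (148, 139), (103, 97), (85, 80), (95, 88), (106, 93), (108, 96), (107, 96), (105, 95), (106, 95)]
```

Trimmer frame found: origin about (0.447,−0.012), fence at 72.5° (1.266 rad, in range), bar 39 mm wide. The target bevel pivot is at trimmer x = 27.6 mm. I'll go over the bed beyond the fence, then slide the blade back against the fence so that it swings flush.

Emit:
{"name": "servo_tool", "arguments": {"commands": [[0, 0, 0, -0.72, -0.46, 0, 20], [0, 0, 0, -0.72, -0.46, 0, 20], [0, 0, 0, -0.72, -0.46, 0, 20], [0, 0, 0, -0.72, -0.46, 0, 20], [0, 0, 0, 0, 0, 0.8, 20]]}}

```text
t: 23.0
ee_pos: [0.6659, -0.018, 0.1672]
eef_rot: [-0.119, 3.122, -0.008]
contact_force: [1.0, -0.1, -2.2]
opening: 0.0244
finger_force: 50.0
```

Emit:
{"name": "servo_tool", "arguments": {"commands": [[0, 0, 0, 0, 0, 0.8, 20], [0, 0, 0, 0, 0, 0.8, 20], [0, 0, 0, 0, 0, 0.2, 20], [0, 0, 0, 0, 0, 0, 20], [0, 0, 0, 0, 0, 0, 20]]}}

```text
t: 23.5
ee_pos: [0.6579, -0.0139, 0.0727]
eef_rot: [-0.124, 3.136, -0.001]
contact_force: [0.2, -0.4, -2.4]
opening: 0.0244
finger_force: 49.9
```

```bash
python3 - <<'E'
from h import *
import pickle
st=get_state(); im=snapshot("wrist"); np.save("t3.npy",im); pickle.dump(st,open("t3.pkl","wb")); C=cam("wrist",st)
print(st["t"],st["ee_pos"],R.from_rotvec(st["eef_rot"]).as_matrix()[:2,1],st["contact_force"])
h=cv2.cvtColor(im,cv2.COLOR_RGB2HSV)
for v in range(60,300,30): print(v,"sat",[int(x) for x in h[v,250:480:6,1]],"V",[int(x) for x in h[v,250:480:6,2]])
O=np.array([.4473,-.0122]);X=np.array([.99555,.0943]);Y=np.array([-X[1],X[0]])
for x in(.1,.15,.18): print(proj(C,[*(O+x*X),.031]))
E
```

```text
23.5 [ 0.65788743 -0.01392052  0.07269529] [-0.07890853  0.99688151] [ 0.18413192 -0.36664951 -2.3597108 ]
60 sat [30, 30, 31, 30, 29, 28, 202, 208, 200, 198, 197, 198, 197, 197, 202, 206, 199, 14, 27, 28, 17, 7, 6, 6, 7, 7, 7, 6, 7, 7, 7, 7, 7, 6, 7, 6, 27, 34, 33] V [155, 152, 150, 151, 152, 156, 245, 114, 246, 246, 246, 246, 246, 246, 247, 178, 250, 237, 236, 100, 198, 241, 241, 242, 243, 243, 241, 241, 242, 242, 242, 239, 241, 242, 241, 240, 94, 91, 92]
90 sat [25, 33, 30, 33, 29, 189, 190, 206, 204, 197, 197, 198, 198, 199, 198, 199, 195, 198, 28, 29, 13, 7, 7, 6, 6, 6, 7, 7, 6, 7, 6, 8, 6, 6, 7, 17, 33, 32, 33] V [101, 102, 103, 109, 133, 81, 79, 176, 146, 247, 248, 248, 249, 250, 246, 249, 131, 129, 102, 106, 223, 242, 244, 244, 242, 243, 240, 242, 241, 243, 241, 236, 243, 244, 241, 153, 85, 95, 92]
120 sat [32, 31, 30, 34, 28, 204, 202, 206, 205, 199, 196, 197, 196, 197, 204, 202, 203, 203, 28, 27, 6, 6, 6, 7, 6, 7, 6, 6, 6, 6, 7, 8, 5, 6, 18, 28, 30, 33, 34] V [104, 100, 103, 185, 102, 169, 169, 170, 168, 247, 248, 248, 249, 249, 238, 245, 245, 245, 102, 103, 239, 241, 245, 
[... 1235 characters left out ...]
4, 6, 7, 7, 7, 7, 7, 6, 6, 5, 7, 6, 7, 6, 17, 30, 31, 32, 32, 21] V [103, 100, 107, 105, 188, 103, 125, 141, 157, 235, 236, 236, 236, 237, 237, 235, 145, 144, 105, 109, 245, 244, 243, 243, 245, 242, 243, 241, 244, 242, 243, 243, 243, 135, 95, 98, 95, 105, 233]
270 sat [30, 30, 28, 30, 35, 28, 126, 195, 191, 198, 193, 193, 198, 194, 196, 195, 198, 199, 27, 16, 5, 5, 7, 6, 6, 6, 7, 6, 5, 6, 6, 6, 6, 32, 30, 31, 30, 22, 20] V [103, 103, 100, 103, 95, 102, 79, 141, 140, 144, 143, 140, 134, 139, 146, 148, 147, 145, 105, 127, 245, 245, 243, 244, 243, 243, 243, 244, 244, 240, 243, 243, 242, 95, 95, 98, 94, 233, 232]
[369.7943372   28.67193507]
[367.16247595 155.79615691]
[365.79997728 221.60759829]
```

```bash
cat > g.py <<'E'
from h import *
import pickle
def go(new=True,tag="t3",a=(359,90),b=(357,270),c=(370,90),d=(367,270),w=5):
    if new:
        st=get_state(); im=snapshot("wrist"); np.save(tag+".npy",im); pickle.dump(st,open(tag+".pkl","wb"))
    st=pickle.load(open(tag+".pkl","rb")); im=np.load(tag+".npy"); C=cam("wrist",st)
    zb=st["ee_pos"][2]-.0307
    S=[ray(C,*p,zb+.024)[:2] for p in (lambda e:(e[0],e[1]))(edge(im,a,b,w))]
    e=edge(im,c,d,w); B=[ray(C,*p,.031)[:2] for p in e[:2]]; print("bar px",e[0].round(1),e[1].round(1),e[2:])
    u=(B[1]-B[0])/np.linalg.norm(B[1]-B[0]); n=np.array([-u[1],u[0]])
    print(st["t"],st["ee_pos"],"stock yaw",yaw(*S),"bar yaw",yaw(*B),"gap mm",[round(float((B[0]-s)@n)*1000,2) for s in S])
if __name__=="__main__": go(False)
E
python3 g.py
```

```text
bar px [368.8  90. ] [365.2 270. ] (0.2800362482431851, 38)
23.5 [ 0.65788743 -0.01392052  0.07269529] stock yaw 5.413124650199927 bar yaw 5.440967557386955 gap mm [8.7, 8.73]
```

Emit:
{"name": "servo_tool", "arguments": {"commands": [[0, 0, 0, 0, 0, 0.2, 20], [0, 0, 0, 0, 0, 0.12, 20], [0, 0, 0, 0, 0.08, 0, 20], [0, 0, 0, 0, 0.04, 0, 20], [0, 0, 0, 0, 0, 0, 20]]}}

```text
t: 24.05
ee_pos: [0.656, -0.0074, 0.0553]
eef_rot: [-0.124, 3.138, -0.0]
contact_force: [-0.2, -0.4, 0.6]
opening: 0.0243
finger_force: 51.3
```

Emit:
{"name": "servo_tool", "arguments": {"commands": [[0, 0, 0, 0, 0, 0.02, 20], [0, 0, 0, 0, 0.04, 0, 20], [0, 0, 0, 0, 0, 0, 20], [0, 0, 0, 0, 0, 0, 20]]}}

```text
t: 24.45
ee_pos: [0.6562, -0.0067, 0.0553]
eef_rot: [-0.125, 3.138, -0.003]
contact_force: [-2.0, -3.0, 7.1]
opening: 0.0248
finger_force: 51.9
```

Emit:
{"name": "servo_tool", "arguments": {"commands": [[0, 0, 0, 0, 0, -0.025, 20], [0, 0, 0, 0, 0.02, 0, 20], [0, 0, 0, 0, 0, 0, 20], [0, 0, 0, 0, 0, 0, 20]]}}

```text
t: 24.85
ee_pos: [0.6562, -0.0061, 0.0554]
eef_rot: [-0.125, 3.138, -0.004]
contact_force: [1.3, -6.3, 0.0]
opening: 0.0247
finger_force: 51.3
```

```bash
python3 - <<'E'
from g import *
go(True,"t4",(359,90),(357,270),(362,90),(360,270),2)
print(get_state()["contact_force"])
im=np.load("t4.npy"); h=cv2.cvtColor(im,cv2.COLOR_RGB2HSV)
for v in (120,180,270): print([(c,int(h[v,c,1]),int(h[v,c,2])) for c in range(350,376,1)])
E
```

```text
bar px [362.  90.] [358.2 270. ] (0.4865260356982681, 30)
24.85 [ 0.65617446 -0.00612757  0.05540502] stock yaw 5.598718154796057 bar yaw 5.128726777063339 gap mm [3.47, 2.95]
[ 0.89656337 -5.35521802  0.6428555 ]
[(350, 204, 245), (351, 203, 245), (352, 204, 245), (353, 202, 245), (354, 204, 245), (355, 205, 245), (356, 189, 244), (357, 79, 244), (358, 3, 243), (359, 6, 243), (360, 7, 242), (361, 7, 242), (362, 6, 241), (363, 6, 241), (364, 8, 241), (365, 8, 241), (366, 7, 242), (367, 7, 244), (368, 6, 245), (369, 6, 244), (370, 6, 243), (371, 7, 242), (372, 8, 242), (373, 7, 243), (374, 5, 243), (375, 5, 244)]
[(350, 194, 139), (351, 194, 138), (352, 195, 136), (353, 198, 135), (354, 169, 142), (355, 54, 197), (356, 4, 247), (357, 4, 244), (358, 6, 244), (359, 5, 243), (360, 6, 243), (361, 7, 242), (362, 7, 241), (363, 6, 242), (364, 6, 242), (365, 7, 244), (366, 6, 245), (367, 5, 246), (368, 6, 245), (369, 5, 242), (370, 6, 241), (371, 7, 242), (372, 6, 242), (373, 7, 244), (374, 6, 244), (375, 6, 245)]
[(350, 197, 145), (351, 197, 144), (352, 205, 142), (353, 146, 155), (354, 26, 226), (355, 6, 247), (356, 6, 246), (357, 6, 246), (358, 6, 245), (359, 7, 243), (360, 7, 241), (361, 6, 242), (362, 6, 242), (363, 6, 244), (364, 5, 245), (365, 5, 246), (366, 5, 245), (367, 7, 243), (368, 7, 241), (369, 6, 241), (370, 7, 242), (371, 7, 242), (372, 7, 244), (373, 6, 245), (374, 7, 245), (375, 6, 243)]
```

The stock lies against the bar with no bed visible between them (−6 N). Now I'll slide it back along the bar so the blade swings the fence, slowly at the end.

Emit:
{"name": "servo_tool", "arguments": {"commands": [[0, 0, 0, 0.2, -0.01, 0, 20], [0, 0, 0, 0.25, 0, 0, 20], [0, 0, 0, 0.25, 0, 0, 20], [0, 0, 0, 0.25, 0, 0, 20], [0, 0, 0, 0.2, 0, 0, 20]]}}

```text
t: 25.4
ee_pos: [0.6001, -0.0115, 0.0562]
eef_rot: [-0.125, 3.134, -0.005]
contact_force: [6.1, -7.0, -0.9]
opening: 0.0246
finger_force: 51.1
```

Emit:
{"name": "servo_tool", "arguments": {"commands": [[0, 0, 0, 0.15, 0, 0, 20], [0, 0, 0, 0.12, 0, 0, 20], [0, 0, 0, 0.1, 0, 0, 20], [0, 0, 0, 0.06, 0, 0, 20], [0, 0, 0, 0, 0, 0, 20]]}}

```text
t: 25.9
ee_pos: [0.579, -0.0134, 0.0563]
eef_rot: [-0.125, 3.134, -0.006]
contact_force: [4.5, -7.8, -2.2]
opening: 0.0245
finger_force: 51.1
```

```bash
cat > f.py <<'E'
from h import *
import pickle
O=np.array([.4473,-.0122]);X=np.array([.99555,.0943]);Y=np.array([-X[1],X[0]]); TH=114.9
def go(w=8,bxo=89.6):
    st=get_state(); im=snapshot("wrist"); np.save("f.npy",im); pickle.dump(st,open("f.pkl","wb")); C=cam("wrist",st)
    bx=(st["ee_pos"][:2]-O)@X-bxo/1000; th=np.radians(TH); d=np.cos(th)*X-np.sin(th)*Y; n=-np.sin(th)*X-np.cos(th)*Y
    P=O+bx*X-.013*Y; print(st["t"],st["ee_pos"].round(4),st["contact_force"].round(1),"bx",round(bx*1000,1))
    prof=[]
    for s in np.arange(.02,.116,.008):
        c=P+d*s+.012*n; t=np.arange(-.006,.03,.0005); q=np.array([proj(C,[*(c+n*k),.0435]) for k in t])
        ok=(q[:,0]>1)&(q[:,0]<638)&(q[:,1]>1)&(q[:,1]<478)
        if ok.sum()<len(t)*.6: continue
        v=cv2.remap(im,q[:,0].astype(np.float32)[None],q[:,1].astype(np.float32)[None],cv2.INTER_LINEAR)[0].mean(1)
        print(round(s*1000),q[12].round(0),[int(x) for x in v[::2]])
if __name__=="__main__": go()
E
python3 f.py
```

```text
25.9 [ 0.579  -0.0134  0.0563] [ 4.5 -7.8 -2.2] bx 41.4
```

Emit:
{"name": "servo_tool", "arguments": {"commands": [[0, 0, 0, 0.1, 0, 0, 20], [0, 0, 0, 0.08, 0, 0, 20], [0, 0, 0, 0.05, 0, 0, 20], [0, 0, 0, 0, -0.01, 0, 20], [0, 0, 0, 0, 0, 0, 20]]}}

```text
t: 26.45
ee_pos: [0.5678, -0.0146, 0.0562]
eef_rot: [-0.125, 3.134, -0.005]
contact_force: [5.4, -7.5, -1.5]
opening: 0.0246
finger_force: 51.1
```

Emit:
{"name": "servo_tool", "arguments": {"commands": [[0, 0, 0, 0, 0, 0, 45], [0, 0, 0, 0, 0, 0, 45], [0, 0, 0, 0, 0, -0.6, 45], [0, 0, 0, 0, 0, -0.9, 45], [0, 0, 0, 0.5, 0, -0.5, 45]]}}

```text
t: 26.95
ee_pos: [0.5432, -0.0148, 0.1584]
eef_rot: [-0.124, 3.134, -0.001]
contact_force: [0.6, -0.3, 1.2]
opening: 0.0451
finger_force: 0.0
```

Emit:
{"name": "servo_tool", "arguments": {"commands": [[0, 0, 0, 0.4, -0.4, 0, 45], [0, 0, 0, 0, -0.4, 0, 45], [0, 0, 0, 0, 0, 0, 45], [0, 0, 0, 0, 0, 0, 45]]}}

```text
t: 27.35
ee_pos: [0.5234, -0.0559, 0.1548]
eef_rot: [0.122, -3.139, -0.002]
contact_force: [-0.6, 1.2, 0.1]
opening: 0.0451
finger_force: 0.0
```

```bash
sed -i 's/def go(w=8,bxo=89.6):/def go(bx):/; s/    bx=(st\["ee_pos"\].*1000; th=/    th=/; s/    go()$/    import sys; go(float(sys.argv[1])\/1000)/; s/if __name__=="__main__": go()/if __name__=="__main__":\n    import sys; go(float(sys.argv[1])\/1000)/' f.py; python3 f.py 29
```

```text
27.35 [ 0.5234 -0.0559  0.1548] [-0.6  1.2  0.1] bx 29.0
20 [358. 142.] [226, 225, 227, 228, 227, 224, 93, 98, 206, 245, 165, 85, 91, 92, 93, 92, 93, 93, 93, 94, 95, 95, 93, 157, 244, 231, 159, 156, 153, 155, 157, 157, 157, 155, 155, 154]
28 [346. 136.] [226, 225, 227, 227, 227, 209, 93, 108, 145, 160, 160, 153, 75, 86, 94, 93, 94, 94, 96, 96, 93, 90, 151, 217, 243, 228, 156, 161, 164, 165, 161, 157, 157, 158, 160, 159]
36 [335. 131.] [226, 224, 226, 226, 227, 170, 89, 119, 222, 242, 241, 242, 242, 242, 234, 189, 240, 240, 242, 242, 241, 240, 241, 243, 241, 211, 160, 162, 163, 166, 164, 163, 161, 159, 157, 155]
44 [323. 125.] [225, 224, 225, 225, 227, 193, 89, 134, 231, 242, 241, 241, 241, 241, 240, 240, 238, 239, 242, 242, 240, 240, 241, 243, 241, 209, 156, 155, 154, 158, 161, 160, 156, 156, 157, 161]
52 [311. 120.] [225, 222, 223, 225, 226, 191, 138, 154, 232, 241, 241, 241, 241, 241, 240, 239, 238, 238, 241, 240, 240, 240, 240, 243, 239, 191, 160, 162, 161, 161, 177, 219, 250, 242, 190, 163]
60 [298. 114.] [223, 222, 223, 223, 225, 141, 87, 161, 237, 241, 240, 242, 241, 241, 240, 
[... 578 characters left out ...]
, 240, 238, 235, 237, 239, 239, 239, 238, 240, 242, 226, 158, 166, 212, 247, 228, 196, 154, 139, 123, 135, 137]
92 [249.  91.] [220, 218, 219, 220, 174, 113, 99, 208, 241, 239, 240, 241, 241, 240, 240, 237, 235, 237, 239, 239, 238, 237, 240, 241, 215, 152, 158, 154, 141, 110, 135, 134, 135, 136, 134, 133]
100 [236.  85.] [220, 219, 218, 220, 221, 115, 111, 217, 240, 239, 240, 240, 241, 241, 240, 236, 235, 237, 238, 239, 238, 238, 241, 240, 204, 128, 133, 135, 134, 135, 136, 133, 132, 131, 128, 125]
108 [223.  79.] [221, 219, 218, 220, 144, 115, 137, 223, 240, 239, 240, 240, 241, 241, 239, 236, 234, 237, 238, 239, 237, 237, 241, 239, 191, 132, 133, 135, 134, 132, 130, 128, 126, 122, 119, 121]
```

```bash
cat > fa.py <<'E'
from f import *
import sys
def fa(bx,new=True):
    if new:
        st=get_state(); im=snapshot("wrist"); np.save("f.npy",im); pickle.dump(st,open("f.pkl","wb"))
    st=pickle.load(open("f.pkl","rb")); im=np.load("f.npy"); C=cam("wrist",st)
    th=np.radians(TH); d=np.cos(th)*X-np.sin(th)*Y; n=-np.sin(th)*X-np.cos(th)*Y; P=O+bx*X-.013*Y
    Bl=[];Fe=[]
    for s in np.arange(.036,.112,.003):
        c=P+d*s+.012*n; t=np.arange(-.006,.008,.0002); q=np.array([proj(C,[*(c+n*k),.0435]) for k in t])
        v=cv2.remap(im,q[:,0].astype(np.float32)[None],q[:,1].astype(np.float32)[None],cv2.INTER_LINEAR)[0].astype(float).mean(1)
        g=np.gradient(cv2.GaussianBlur(v[None],(0,0),2)[0]); k=np.argmin(g[:55]); Bl.append(q[k]); k2=k+np.argmax(g[k:]); Fe.append(q[k2])
    def fit(L,z):
        w=np.array([ray(C,*p,z)[:2] for p in L]); vx,vy,x0,y0=cv2.fitLine((w*1000).astype(np.float32),cv2.DIST_HUBER,0,.01,.01).ravel(); u=np.array([vx,vy]); u*=np.sign(u@d); return np.array([x0,y0])/1000,u
    (b0,bu),(f0,fu)=fit(Bl,.0435),fit(Fe,.049)
    A=lambda u:np.degrees(np.arctan2(-(u@Y),u@X))
    nb=np.array([bu[1],-bu[0]]); nb*=np.sign(nb@n)
    print("t",st["t"],"blade ang",A(bu).round(2),"fence ang",A(fu).round(2),"gap mm at s=36,108:",[round(float(((f0+fu*((P+d*s-f0)@fu))-(b0+bu*((P+d*s-b0)@bu)))@nb)*1000,2) for s in(.036,.108)])
    # bar yaw & stock
    def E(a,b,z,w):
        e=edge(im,proj(C,[*a,z]),proj(C,[*b,z]),w); return [ray(C,*p,z)[:2] for p in e[:2]],e[2:]
    s,r=E(P+.03*X+.013*Y,P+.12*X+.013*Y,.049,5); print("stockR yaw",round(yaw(*s)-5.41,2),r,"y mm",[round(float((p-O)@Y)*1000,2) for p in s])
    s,r=E(O+.175*X,O+.24*X,.031,4); print("bar yaw",round(yaw(*s)-5.41,2),r,[round(float((p-O)@Y)*1000,2) for p in s])
fa(float(sys.argv[1])/1000,len(sys.argv)>2)
E
python3 fa.py 29
```

```text
t 27.35 blade ang 114.38 fence ang 114.05 gap mm at s=36,108: [2.12, 1.71]
stockR yaw -0.28 (0.2558291495454057, 22) y mm [-0.76, -1.2]
bar yaw 6.21 (0.5371442468228126, 24) [-3.69, 3.43]
```

```bash
python3 - <<'E'
from f import *
st=pickle.load(open("f.pkl","rb")); im=np.load("f.npy"); C=cam("wrist",st)
P=O+.029*X-.013*Y
def E(n,a,b,z,w):
    e=edge(im,proj(C,[*a,z]),proj(C,[*b,z]),w); A,B=[ray(C,*p,z)[:2] for p in e[:2]]; print(n,e[0].round(1),e[1].round(1),round(e[2],2),e[3],"yaw",round(yaw(A,B)-5.41,2),"y",[round(float((p-O)@Y)*1000,2) for p in(A,B)])
E("barout",O+.04*Y-.01*X,O+.04*Y+.12*X,.031,4)
E("barin near",O-.02*X,O+.012*X,.031,4)
E("stockR",P+.013*Y+.02*X,P+.013*Y+.1*X,.049,4)
E("stockL",P-.013*Y+.02*X,P-.013*Y+.1*X,.049,4)
for x in (.04,.07,.1,.13):
    q=[proj(C,[*(O+x*X+y*Y),.031]) for y in np.arange(-.008,.012,.001)]
    print(x,q[0].round(0),[int(im[int(p[1]),int(p[0])].mean()) for p in q],[int(im[int(p[1]),int(p[0])][0])-int(im[int(p[1]),int(p[0])][2]) for p in q])
E
```

```text
barout [458.  106.3] [441.6 293.3] 0.7 35 yaw -0.09 y [37.96, 37.75]
barin near [398.6  90.9] [396.3 143.5] 0.3 40 yaw -0.21 y [0.01, -0.11]
stockR [398.1 205.2] [392.9 317.7] 0.25 28 yaw -0.09 y [-0.86, -0.98]
stockL [354.6 205.9] [353.2 318.3] 0.2 40 yaw -0.14 y [-28.45, -28.65]
0.04 [383. 187.] [164, 166, 166, 167, 168, 149, 145, 67, 84, 120, 112, 178, 245, 242, 244, 241, 244, 246, 246, 245] [197, 195, 195, 192, 193, 191, 188, 87, 107, 157, 152, 39, 2, 5, 5, 6, 6, 5, 5, 4]
0.07 [381. 229.] [161, 164, 164, 164, 165, 151, 77, 77, 77, 77, 75, 176, 245, 241, 243, 242, 243, 245, 246, 245] [195, 193, 194, 195, 197, 188, 101, 103, 101, 102, 103, 49, 3, 5, 5, 5, 5, 5, 4, 6]
0.1 [380. 269.] [79, 79, 81, 81, 82, 81, 81, 81, 81, 81, 81, 149, 244, 240, 241, 241, 242, 243, 244, 243] [115, 116, 116, 117, 116, 114, 113, 111, 104, 103, 102, 68, 2, 6, 6, 6, 5, 5, 5, 6]
0.13 [379. 307.] [15, 16, 15, 14, 18, 15, 22, 98, 99, 98, 99, 97, 98, 97, 98, 99, 98, 59, 20, 21] [0, -1, 1, -1, 0, 0, 2, 6, 5, 6, 5, 6, 5, 6, 5, 6, 5, 2, -3, -3]
```

The stock reads parallel to the bar with no gap. The fence is about 0.3° short of the blade, still touching only the tip. I'll regrip and slide about 0.7 mm more.

Emit:
{"name": "servo_tool", "arguments": {"commands": [[0, 0, 0, -0.47, 0.38, 0, 45], [0, 0, 0, -0.48, 0.38, 0, 45], [0, 0, 0, 0, 0, 0.8, 45], [0, 0, 0, 0, 0, 0.8, 45], [0, 0, 0, 0, 0, 0.3, 45]]}}

```text
t: 27.9
ee_pos: [0.565, -0.0126, 0.0557]
eef_rot: [0.126, -3.132, -0.004]
contact_force: [-0.0, 0.4, 0.1]
opening: 0.0451
finger_force: 0.0
```

Emit:
{"name": "servo_tool", "arguments": {"commands": [[0, 0, 0, 0, 0, 0.06, 45], [0, 0, 0, 0, 0, 0, 45]]}}

```text
t: 28.1
ee_pos: [0.5684, -0.0144, 0.0575]
eef_rot: [-0.124, 3.139, 0.0]
contact_force: [0.5, -0.0, 0.3]
opening: 0.0451
finger_force: 0.0
```

Emit:
{"name": "servo_tool", "arguments": {"commands": [[0, 0, 0, 0, 0, 0, 20], [0, 0, 0, 0, 0, 0, 20], [0, 0, 0, 0, 0, 0, 20]], "newtons": 30}}

```text
t: 28.4
ee_pos: [0.5697, -0.0151, 0.0593]
eef_rot: [-0.123, 3.135, -0.002]
contact_force: [-0.6, 1.1, 6.7]
opening: 0.0253
finger_force: 30.3
```

Emit:
{"name": "servo_tool", "arguments": {"commands": [[0, 0, 0, 0, 0.02, -0.04, 20], [0, 0, 0, 0, 0.02, 0, 20], [0, 0, 0, 0, 0, 0, 20]]}}

```text
t: 28.7
ee_pos: [0.569, -0.0142, 0.06]
eef_rot: [-0.125, 3.136, -0.005]
contact_force: [2.0, -5.5, -0.1]
opening: 0.0248
finger_force: 30.0
```

Emit:
{"name": "servo_tool", "arguments": {"commands": [[0, 0, 0, 0.02, 0, 0, 20], [0, 0, 0, 0, 0, 0, 20], [0, 0, 0, 0, 0, 0, 20]]}}

```text
t: 29.0
ee_pos: [0.5685, -0.0142, 0.0601]
eef_rot: [-0.124, 3.135, -0.004]
contact_force: [3.3, -5.8, 0.5]
opening: 0.0251
finger_force: 29.9
```

Emit:
{"name": "servo_tool", "arguments": {"commands": [[0, 0, 0, 0, -0.02, 0, 20], [0, 0, 0, 0, 0, 0, 45], [0, 0, 0, 0, 0, 0, 45], [0, 0, 0, 0, 0, -0.6, 45], [0, 0, 0, 0, 0, -0.9, 45]]}}

```text
t: 29.5
ee_pos: [0.5638, -0.0128, 0.1315]
eef_rot: [0.123, -3.131, -0.004]
contact_force: [1.1, -0.5, 0.3]
opening: 0.0449
finger_force: 0.0
```

Emit:
{"name": "servo_tool", "arguments": {"commands": [[0, 0, 0, 0.5, -0.4, -0.4, 45], [0, 0, 0, 0.45, -0.4, 0, 45], [0, 0, 0, 0, 0, 0, 45], [0, 0, 0, 0, 0, 0, 45], [0, 0, 0, 0, 0, 0, 45]]}}

```text
t: 30.0
ee_pos: [0.5228, -0.0567, 0.1537]
eef_rot: [0.124, -3.139, -0.001]
contact_force: [0.1, 0.8, 0.2]
opening: 0.0449
finger_force: 0.0
```

```bash
python3 fa.py 28.5 new; python3 - <<'E'
from f import *
st=pickle.load(open("f.pkl","rb")); im=np.load("f.npy"); C=cam("wrist",st); print(st["ee_pos"])
P=O+.0285*X-.013*Y
def E(n,a,b,z,w):
    e=edge(im,proj(C,[*a,z]),proj(C,[*b,z]),w); A,B=[ray(C,*p,z)[:2] for p in e[:2]]; print(n,round(e[2],2),e[3],"yaw",round(yaw(A,B)-5.41,2),"y",[round(float((p-O)@Y)*1000,2) for p in(A,B)])
E("barin near",O-.02*X,O+.012*X,.031,4);E("barout",O+.04*Y-.01*X,O+.04*Y+.12*X,.031,4)
E("stockR",P+.013*Y+.02*X,P+.013*Y+.1*X,.049,4);E("stockL",P-.013*Y+.02*X,P-.013*Y+.1*X,.049,4)
# stock front (brown start) along axis near +y side
q=[proj(C,[*(P+.0105*Y+x*X),.049]) for x in np.arange(-.004,.012,.0005)]; print([int(im[int(round(p[1])),int(round(p[0]))][2]) for p in q])
E
```

```text
t 30.0 blade ang 114.39 fence ang 114.62 gap mm at s=36,108: [1.72, 2.01]
stockR yaw 0.5 (0.38664713508034354, 25) y mm [-1.05, -0.27]
bar yaw 5.83 (0.7178189229288602, 24) [-3.69, 3.0]
[ 0.52279157 -0.05671818  0.15366945]
barin near 0.22 39 yaw 0.05 y [0.02, 0.05]
barout 0.82 38 yaw -0.21 y [38.19, 37.71]
stockR 0.24 29 yaw -0.03 y [-0.89, -0.93]
stockL 0.15 37 yaw -0.16 y [-28.49, -28.72]
[55, 55, 55, 53, 51, 51, 53, 53, 54, 60, 61, 60, 60, 52, 51, 52, 53, 53, 52, 52, 51, 37, 28, 28, 27, 30, 40, 50, 50, 52, 51, 48]
```

```bash
python3 - <<'E'
from f import *
st=pickle.load(open("f.pkl","rb")); im=np.load("f.npy"); C=cam("wrist",st); P=O+.0285*X-.013*Y
h=cv2.cvtColor(im,cv2.COLOR_RGB2HSV); m=((h[:,:,0]<5)|(h[:,:,0]>175))&(h[:,:,1]>200)&(h[:,:,2]>110)
k,l,s,c=cv2.connectedComponentsWithStats(m.astype(np.uint8))
for i in range(1,k):
    if s[i,4]>100:
        print(s[i].tolist(),[[round(float((ray(C,c[i][0],v,z)[:2]-P)@X)*1000,1) for v in(s[i][1],s[i][1]+s[i][3])] for z in(.061,.07,.09)])
E
```

```text
[369, 241, 25, 28, 636] [[39.1, 57.7], [36.2, 54.0], [29.6, 45.7]]
```

The lever is level (red piece at 39-58 mm, same as when locked), the stock is against the bar, and the fence is flush with the blade within about 0.2°. I'll hand it in.

```bash
python3 -c "
from plant import *
print(job_done())"
```

```text
the job is handed in; nothing more can be done
None
```

I handed the job in after about 30 s: the bevel lies locked on the trimmer bed, stock flat along the clamp bar, and the fence is flush along the blade within about 0.2°, at the heel's angle of about 115°. While I pressed the lever, the finger dragged the bevel off the heel. I put the locked bevel back against the heel, and it fitted the corner within about 0.3°.

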